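# Pry open the light-tight box and hold the amber flask down on the touch-start mixer

## Task

The amber dye flask is shut in the blue-lidded light-tight box: pick up the green-handled flat opener, lever the lid up with its blade in the recess under the lid's front edge, swing the lid right back so that it stays open, and lay the opener down on the table again. Then lift the flask out, set its round bottom upright into the orange sprung ring on top of the vortex mixer and press it straight down, firmly but without forcing, until the ring has sunk through most of its spring travel. The job ends holding: finish with the flask still gripped and the ring still held down under it; keep the flask upright throughout, keep the gripper off the ring, and leave the other things on the table where they are.

Things in the scene. Friction and masses are not known exactly. Their poses are not given: they have to be found in the camera images.
- lightbox: black insulated box, fixed to the table, 150 (x) x 160 (y) x 75 mm high, with a blue lid 62 mm deep on top (137 mm in all when shut); walls 14 mm thick, floor 12 mm. Origin: centre of its underside on the table; x points from the front (recess side, facing roughly to the robot) to the rear (hinge side), z up. Inside, at its centre, a cork ring 76 mm across carries the flask
- pry_recess (a point): centre of the mouth of the pry recess in the box's front face, directly under the lid's edge, below the steel strip, 44 mm wide, that runs down the lid's front face from its top: 44 mm wide, 11 mm high (its top is the lid's lower edge, 75 mm above the table; its bottom at 64 mm), 10 mm deep. Axes as the box's
- lid_hinge (a point): middle of the lid's hinge axis, on the top of the box's rear wall, 75 mm above the table and 75 mm behind the box's centre; the axis runs along the box's y
- lid_edge (a point): middle of the lid's front lower edge, just above the recess when shut; it moves with the lid on a circle of 150 mm radius about the hinge. The lid is a hollow shell, its front wall 14 mm thick, open beneath, 54 mm deep inside. The point's axes turn with the lid (x from front to hinge, z out of the lid's top)
- lid (a joint): lid opening angle in rad: 0 shut, grows as the front edge rises, 1.57 upright, stop at 1.9 (leaning back). The stiff hinge holds the lid wherever it is left; about 1.5 N upwards at the front edge lifts it
- opener: flat opener lying on the table, 170 mm long overall, 70 g: flat-sided green handle 100 long x 18 wide x 24 mm high, with a stiff steel blade 16 mm wide and 3 mm thick, which stands 64 mm out of a steel collar (19 x 18 mm) that ends 56 mm ahead of the origin. Origin: underside centre of the handle; x along the tool towards the blade's tip, z up
- opener_tip (a point): middle of the blade's end, 120 mm ahead of the opener's origin along its x and 12 mm above its underside (the blade lies at half the handle's height)
- opener_grip (a point): place to grip the opener: on the handle's axis, 20 mm ahead of its origin and 12 mm above its underside, near the centre of mass; grip across its y (18 mm)
- flask: amber glass flask of 50 ml size with a white stopper, about 90 g, 100 mm tall: round bulb 52 mm across (its centre 26 mm above the bottom), neck 22 mm across from 56 to 82 mm above the bottom, rim 27 mm across at 82 to 87 mm, stopper 23 mm across up to 100 mm. Origin: lowest point of the bulb; z up along the neck. It starts upright in the cork ring in the shut box, its bottom about 20 mm above the table, the neck standing above the box's rim once the lid is open
- flask_neck (a point): on the flask's axis in the neck, 70 mm above its bottom: the place to grip
- mixer: white vortex mixer with a sloping front panel, fixed to the table, 165 (x) x 125 (y) mm, housing 105 mm high; the flask ring stands on a spring-loaded head above its centre. Origin: centre of its underside; x towards its rear, z up
- mixer_head (a joint): how far the mixer's sprung ring is pressed down, in m: 0 up, 0.014 at its stop. Apart from the flask's own weight it takes about 2 N to start it moving and 9 N to reach the stop; released, it comes back up
- flask_ring (a point): centre of the orange ring on the mixer's head, in the plane of its middle, 166 mm above the table when up; it sinks with the head. The ring is a round bar 12 mm thick bent to a circle of 50 mm centre diameter (opening 38 mm, outside 62 mm), so a seated flask's lowest point lies about 6 mm below this point
- bottle_a: bystander: amber reagent bottle 44 mm across and 85 mm tall, standing in a clear tray; leave it
- bottle_b: bystander: amber reagent bottle 44 mm across and 85 mm tall, standing in a clear tray; leave it
- objective: bystander: steel microscope objective, 34 mm across, 52 mm tall; leave it
- oil_bottle: bystander: small white bottle, 26 mm across, 60 mm tall; leave it
- slide_box: bystander: blue and white slide box, 76 x 96 x 34 mm; leave it
- dish: bystander: clear covered dish, 63 mm across, 15 mm tall; leave it
- spare_ring: bystander: spare cork ring, 70 mm across, 18 mm tall; leave it
Mind the look-alikes: they are no part of the job. Of the things shaped like the opener, the green one is meant.

How it is judged (in metres and radians):
On the way, in this order (a step that is already met when the one before it is completed fails the run):
1. the lid is levered up with the opener: open by more than 0.25 rad while the opener bears on the box and the fingers do not (value of joint lid above 0.25 rad and contact force between opener and lightbox above 0.2 N and contact force between the fingers and lightbox below 0.3 N), for 0.1 s.
2. the lid is swung back past 1.4 rad (value of joint lid above 1.4 rad), for 0.2 s.
3. the flask is lifted out: held by the fingers, its bottom more than 90 mm above the table (height (world z) of flask above 0.09 m and contact force between the fingers and flask above 0.5 N), for 0.1 s.
At the end, for the whole second after the job is handed in: Fingers still hold the flask; it presses the ring 8 mm or more down (over 3 N; gripper off the mixer), seated within 7 mm of the ring's centre, bottom 0-12 mm below its middle plane, upright within 0.2 rad, still; lid open over 1.4 rad; opener let go, at rest, origin under 30 mm high (value of joint mixer_head above 0.008 m and horizontal distance between flask and flask_ring below 0.007 m and z of flask in the frame of flask_ring between -0.012 and 0 m and angle between flask's own z axis and vertical below 0.2 rad and linear speed of each of flask, opener below 0.03 m/s and contact force between flask and mixer above 3 N and contact force between the fingers and flask above 1.5 N and contact force between each of the arm, the fingers and mixer below 0.5 N and value of joint lid above 1.4 rad and height (world z) of opener below 0.03 m and contact force between the fingers and opener below 0.1 N); the arm keeps its last pose, push and grip.
It fails at once if the flask is forced: more than 40 N between flask and mixer (contact force between flask and mixer above 40 N).
It fails at once if the flask is tipped by more than 0.6 rad (angle between flask's own z axis and vertical above 0.6 rad).
It fails at once if another thing on the table is moved by more than 30 mm (distance of any of bottle_a, bottle_b, objective, oil_bottle, slide_box, dish, spare_ring from where it was at the start of the episode above 0.03 m).
It also fails if it takes over 72 s, if anything falls off the work surface, if the arm or the gripper's body presses on something with over 40 N, if the wrist force passes 120 N, or if a joint passes its speed limit or range.

## Robot

A 6-joint arm with a two-finger parallel gripper is mounted at the origin on the work surface. World frame = base frame: x ahead of the robot, y to its left, z up, the work surface at z = 0. Lengths are in m, angles in degrees, forces in N, time in s.
With the tool pointing down it reaches from about 0.375 to 0.9 m from the base axis. Payload 3.1 kg.
Tool frame: the origin (TCP) lies on the centre line of the jaws, within the pads' length; the fingertips stand 8 mm ahead of it and the grasp point (between the pads) lies 11 mm behind it; z points along the fingers, y is the direction in which the jaws open and shut (so a half turn about z gives the same grasp; the last joint's range is limited). The gripper opens to 87 mm and grips with 3 to 60 N. Pads are 19 mm wide; open, the fingers measure 117 mm over their backs; the gripper's body (75 mm by 190 mm) begins 51 mm behind the grasp point.
Start: joints at [-81.331, 30.224, 82.088, -0, 67.689, -10.227], TCP at [0.202, -0.591, 0.209] pointing down, gripper open.
Joint ranges: [-176.69, 176.69], [-43.24, 126.21], [12.49, 139.97], [-82, 262], [0, 151.66], [-163.58, 163.58]. Speed limits (degrees/s): [159.86, 159.86, 180, 180, 180, 180].

## Interface

Orientations are given as a 3x3 rotation matrix whose columns are the frame's x, y, z axes.
In Python, from rig import * gives the robot as it stands. The module is installed in compiled form; this text tells all that it offers.
- The arm moves only by the tool arm_command, never from a script. Its argument "commands" is a list of rows, each an object with "translation": the shift along the tool's x, y, z scaled (see below), a list of three; "dr": the turn, a rotation vector about the tool's x, y, z scaled (see below), a list of three; "jaw": the closure, from 0 (fully open) to 1 (shut). In form: [{"translation": [x, y, z], "dr": [ax, ay, az], "jaw": jaw}, ...]. A call has 1 to 12 rows; each row shifts and turns the commanded pose from where the row before left it, along the tool's axes as they then stand; what a row does not reach is not made up. The controller multiplies each number of a shift by 25 mm and each number of a turn by 6 degrees. A row lasts 1/12 s, in which the tool goes at most 41.7 mm and 7.16 degrees, less where a joint would pass 70% of its speed; a pose out of reach is approached as far as the arm can. A call with a number of a shift or a turn outside -1 to 1 is refused whole. A call with a gripper value outside its range is refused whole. The fingers move at their own pace and stop on an object; the grip force is fixed at half the most. Time passes only in rows, so rows that do not move let the fingers close. It gives the time, the measured TCP pose, the force and the opening at its end, in the units of the state.
- read_state(): the state, without advancing time (a new reading comes with each control period).
- capture(name): name is "side" or "top" or "wrist"; returns (picture, depth): 420x560x3 uint8, red, green, blue; 420x560 float32, m along the optical axis (not along the pixel's ray), 0 where there is no reading.
- camera_model(name): a dict with "intrinsics" (3x3 intrinsics, pixels), "pose" (4x4, takes a point from camera to world coordinates); the wrist camera has in their place "mount" (4x4, takes a point from camera to tool coordinates, whose origin is the TCP and whose axes are the flange's). Camera axes: x right, y down, z forward; pixel columns grow to the right and rows downward; lengths in m; the calibration is good to about 2 mm. A picture is of the moment at which its call begins: read the wrist's pose just before it. camera_model takes no time and is no camera call.
- hand_in(): hands the job in, once; it reports no verdict.
The state is a dict: "time_s": time; "joint_positions": joint angles; "qvel": joint speeds; "tau": joint torques, N m; "position": TCP position; "tcp_rot": TCP orientation; "force": force on the tool from outside, world axes, zero at the start; "moment": the same for the moment, N m; "opening": opening from 0.0 (shut) to 1.0 (fully open).
Only numpy, scipy, OpenCV 4.12 (cv2) and the standard library are available. Lean on these libraries where they do the work, as an engineer would, in place of code of your own. Each camera call takes 0.05 s, during which the arm holds its last target.

## Working session

There is one attempt and no reset: what is moved stays moved. The work goes in short steps, Python scripts to look and compute and a tool call to move; the robot and the scene stay as the last step left them, time stands still between calls to the robot, and variables do not carry over. Pictures are saved under pics/ and viewed, and the job is handed in when it is done.

Besides the shell and the picture viewer there is one more tool, called after "Request:" as name(argument=value, ...), one argument or row to a line, values as JSON. arm_command: Moves the arm, as the interface text tells. Its arguments: {"type":"object","properties":{"commands":{"type":"array"}},"required":["commands"]}

```bash
mkdir -p pics; cat > h.py <<'E'
from rig import *
import numpy as np, cv2
def cam(n):
    m=camera_model(n)
    if 'pose' in m: return m['intrinsics'],np.array(m['pose'])
    s=read_state(); T=np.eye(4); T[:3,:3]=s['tcp_rot'];T[:3,3]=s['position']
    return m['intrinsics'],T@np.array(m['mount'])
def shot(n,f):
    K,P=cam(n); im,d=capture(n); cv2.imwrite('pics/'+f+'.png',im[:,:,::-1]); np.savez('pics/'+f+'.npz',im=im,d=d,K=K,P=P); return im,d
def load(f):
    z=np.load('pics/'+f+'.npz'); return z['im'],z['d'],np.array(z['K']),z['P']
def w(f,u,v,z=None):
    im,d,K,P=load(f); r=np.linalg.inv(K)@np.array([u,v,1.])
    if z is None: return (P@np.append(r*d[int(v),int(u)],1))[:3]
    R=P[:3,:3]@r; return P[:3,3]+R*(z-P[2,3])/R[2]
def cloud(f):
    im,d,K,P=load(f); v,u=np.mgrid[:420,:560]; r=np.stack([u,v,np.ones_like(u)],-1)@np.linalg.inv(K).T
    X=(r*d[...,None])@P[:3,:3].T+P[:3,3]; X[d==0]=np.nan; return X
E
python3 - <<'E'
from h import *
for n in ['side','top','wrist']: shot(n,n+'0')
print(read_state())
for n in ['side','top','wrist']: print(camera_model(n))
E
```

```text
{'time_s': 0.15, 'joint_positions': array([-8.13322733e+01,  3.02662940e+01,  8.21387675e+01, -1.64915890e-03,
        6.76884874e+01, -1.02274523e+01]), 'qvel': array([-0.09396734, -0.14189869, -0.24994916,  0.01252275,  0.00258703,
        0.02412611]), 'tau': array([ 6.09631315e-04, -4.40428841e+01, -1.76842868e+01,  6.33350085e-02,
        5.51978743e-02, -9.63382649e-05]), 'position': array([ 0.20232907, -0.59073922,  0.20790532]), 'tcp_rot': array([[ 9.46109101e-01,  3.23847951e-01, -2.72384045e-04],
       [ 3.23847959e-01, -9.46107767e-01,  1.61007521e-03],
       [ 2.63714898e-04, -1.61151783e-03, -9.99998667e-01]]), 'force': array([ 0.52033749,  0.5013687 , -0.72470816]), 'moment': array([-0.04040453,  0.03764948,  0.02926176]), 'opening': 0.9968322148995338}
{'intrinsics': array([[413.16445829,   0.        , 280.10707499],
       [  0.        , 413.16445829, 205.44609699],
       [  0.        ,   0.        ,   1.        ]]), 'pose': array([[ 0.93914214, -0.19680324,  0.28156798,  0.11767022],
       [-0.34352538, -0.53435677,  0.7723038 , -1.02176158],
       [-0.00153413,
[... 444 characters left out ...]
3e-02],
       [ 1.54305307e-02, -9.26491746e-02, -9.95579243e-01,
         1.77509540e+00],
       [ 0.00000000e+00,  0.00000000e+00,  0.00000000e+00,
         1.00000000e+00]])}
{'intrinsics': array([[312.18369793,   0.        , 282.03723416],
       [  0.        , 312.18369793, 205.63963572],
       [  0.        ,   0.        ,   1.        ]]), 'mount': array([[ 5.14239266e-04, -9.68221908e-01, -2.50092127e-01,
         6.84798108e-02],
       [ 9.99999713e-01,  3.58869038e-04,  6.66851276e-04,
         5.63621352e-04],
       [-5.55909694e-04, -2.50092399e-01,  9.68221815e-01,
        -1.75496778e-01],
       [ 0.00000000e+00,  0.00000000e+00,  0.00000000e+00,
         1.00000000e+00]])}
```

View pics/side0.png

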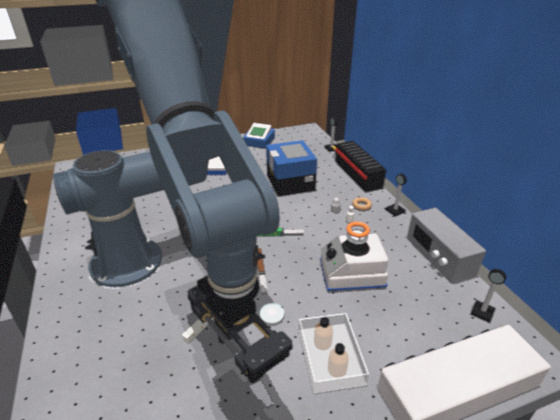

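View pics/top0.png

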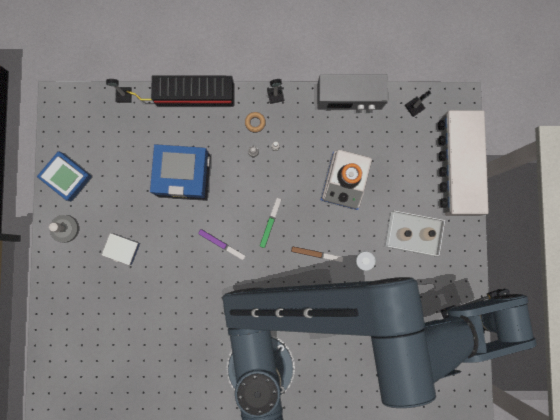

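View pics/wrist0.png

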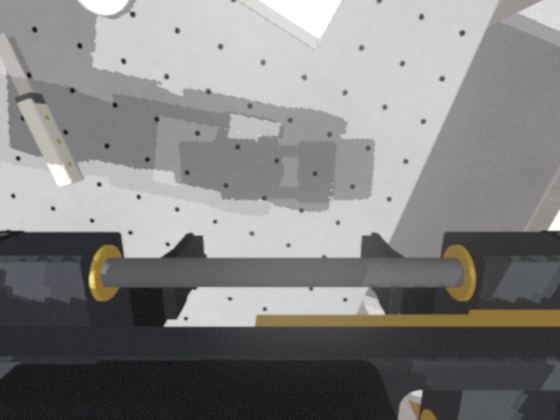

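The top view shows the box at (180,172) with its steel strip at (176,190). The green opener runs from (265,246) to its tip at (278,200), and the mixer ring is at (350,174). Next I measure these.

```bash
python3 - <<'E'
from h import *
im,d,K,P=load('top0'); X=cloud('top0')
# green handle
hsv=cv2.cvtColor(im,cv2.COLOR_RGB2HSV)
v,u=np.mgrid[:420,:560]
g=(hsv[...,0]>45)&(hsv[...,0]<80)&(hsv[...,1]>120)&(abs(u-270)<25)&(abs(v-225)<35)
print('green n',g.sum(),np.nanmedian(X[g],0))
c=np.argwhere(g)[:,::-1].astype(np.float32); r=cv2.minAreaRect(c);print(r, [w('top0',*p,z=.022) for p in cv2.boxPoints(r)])
# blue lid
b=(X[...,2]>.125)&(abs(u-180)<45)&(abs(v-172)<40)
c=np.argwhere(b)[:,::-1].astype(np.float32); r=cv2.minAreaRect(c);print('lid',r,[w('top0',*p,z=.137) for p in cv2.boxPoints(r)],np.nanmedian(X[b][:,2]), np.nanmean(X[b],0))
# orange ring
o=(hsv[...,0]<18)&(hsv[...,1]>150)&(hsv[...,2]>100)&(abs(u-350)<20)&(abs(v-174)<20)
print('ring',o.sum(),np.nanmedian(X[o],0)); c=np.argwhere(o)[:,::-1].astype(np.float32); print(cv2.minEnclosingCircle(c),w('top0',*cv2.minEnclosingCircle(c)[0],z=.17))
m=(X[...,2]>.095)&(X[...,2]<.115)&(abs(u-348)<35)&(abs(v-180)<40)
c=np.argwhere(m)[:,::-1].astype(np.float32); r=cv2.minAreaRect(c);print('mix',r,[w('top0',*p,z=.105) for p in cv2.boxPoints(r)])
big=lambda a,f:cv2.imwrite('pics/'+f+'.png',cv2.resize(a[:,:,::-1],None,fx=5,fy=5,interpolation=2))
big(im[135:250,140:300],'crop1')
E
```

```text
green n 1 [ 0.44207648 -0.02006271  0.02822695]
((266.0, 230.0), (0.0, 0.0), 0.0) [array([ 0.44241716, -0.01998217,  0.022     ]), array([ 0.44241716, -0.01998217,  0.022     ]), array([ 0.44241716, -0.01998217,  0.022     ]), array([ 0.44241716, -0.01998217,  0.022     ])]
lid ((177.6999969482422, 169.89999389648438), (52.76719284057617, 49.23915100097656), 4.39870548248291) [array([0.55157653, 0.33414194, 0.137     ]), array([0.70388211, 0.32560167, 0.137     ]), array([0.69133415, 0.16376119, 0.137     ]), array([0.53901228, 0.17369935, 0.137     ])] 0.13666778113661682 [0.62126496 0.24912882 0.13665866]
ring 137 [ 0.60602953 -0.27989578  0.17021471]
((351.1486511230469, 173.28378295898438), 9.71188735961914) [ 0.60525845 -0.27891452  0.17      ]
mix ((348.7647399902344, 175.94119262695312), (36.38034439086914, 47.536983489990234), 14.03624439239502) [array([ 0.5483995 , -0.20663805,  0.105     ]), array([ 0.69483826, -0.24454475,  0.105     ]), array([ 0.66667387, -0.35566056,  0.105     ]), array([ 0.52054455, -0.31684749,  0.105     ])]
```

View pics/crop1.png

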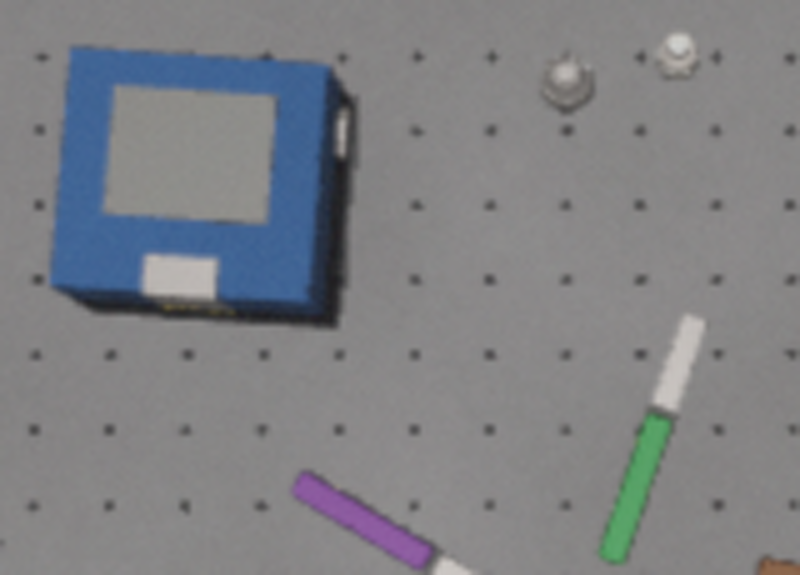

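```bash
python3 - <<'E'
from h import *
f=lambda x,y,z:w('top0',140+(x+.5)/5-.5,135+(y+.5)/5-.5,z=z)
c=[f(*p,.137) for p in [(72,47),(330,65),(310,303),(52,285)]]
for p in c: print(p)
ce=np.mean(c,0); xa=(c[0]+c[1]-c[2]-c[3])/2; ya=(c[0]+c[3]-c[1]-c[2])/2
print('box',ce,np.linalg.norm(xa),np.linalg.norm(ya),np.degrees(np.arctan2(xa[1],xa[0])),np.degrees(np.arctan2(-ya[0],ya[1])))
t=f(694,319,.013);b=f(613,560,.024)
print(t,b,np.linalg.norm((t-b)[:2]),np.degrees(np.arctan2((t-b)[1],(t-b)[0])))
print(f(660,410,.02))
E
```

```text
[0.70178574 0.32335882 0.137     ]
[0.69063406 0.16465861 0.137     ]
[0.54292283 0.17532125 0.137     ]
[0.55410895 0.33268916 0.137     ]
box [0.62236289 0.24900696 0.137     ] 0.14803192289515404 0.15842824075731188 -3.8720907384885015 -4.042600639247364
[ 0.54699292 -0.06068713  0.013     ] [ 0.3884317  -0.00768604  0.024     ] 0.16718485599277527 -18.482857051032465
[ 0.48633923 -0.03825739  0.02      ]
```

Request:
arm_command(
  commands=[
    {"translation": [0.88,-0.95,0],"dr": [0,0,0],"jaw": 0},
    {"translation": [0.88,-0.95,0],"dr": [0,0,0],"jaw": 0},
    {"translation": [0.88,-0.95,0],"dr": [0,0,0],"jaw": 0},
    {"translation": [0.88,-0.95,0],"dr": [0,0,0],"jaw": 0},
    {"translation": [0.88,-0.95,0],"dr": [0,0,0],"jaw": 0},
    {"translation": [0.88,-0.95,0],"dr": [0,0,0],"jaw": 0},
    {"translation": [0.88,-0.95,0],"dr": [0,0,0],"jaw": 0},
    {"translation": [0.88,-0.95,0],"dr": [0,0,0],"jaw": 0},
    {"translation": [0.88,-0.95,0],"dr": [0,0,0],"jaw": 0},
    {"translation": [0.88,-0.95,0],"dr": [0,0,0],"jaw": 0},
    {"translation": [0.88,-0.95,0],"dr": [0,0,0],"jaw": 0},
    {"translation": [0.88,-0.95,0],"dr": [0,0,0],"jaw": 0},
  ],
)

```text
time_s: 1.15
position: [0.3601, -0.2346, 0.2086]
tcp_rot: [[0.946, 0.323, -0.0], [0.323, -0.946, 0.0], [0.0, -0.0, -1.0]]
force: [0.4, -0.4, 1.0]
opening: 1.001
```

Request:
arm_command(
  commands=[
    {"translation": [0.88,-0.95,0],"dr": [0,0,-1],"jaw": 0},
    {"translation": [0.9,-0.7,0],"dr": [0,0,-1],"jaw": 0},
    {"translation": [0,0,0],"dr": [0,0,-1],"jaw": 0},
    {"translation": [0,0,0],"dr": [0,0,-1],"jaw": 0},
    {"translation": [0,0,0],"dr": [0,0,-1],"jaw": 0},
    {"translation": [0,0,0],"dr": [0,0,-1],"jaw": 0},
    {"translation": [0,0,0],"dr": [0,0,-1],"jaw": 0},
    {"translation": [0,0,0],"dr": [0,0,-1],"jaw": 0},
    {"translation": [0,0,0],"dr": [0,0,-1],"jaw": 0},
    {"translation": [0,0,0],"dr": [0,0,-1],"jaw": 0},
    {"translation": [0,0,0],"dr": [0,0,-1],"jaw": 0},
    {"translation": [0,0,0],"dr": [0,0,-1],"jaw": 0},
  ],
)

```text
time_s: 2.15
position: [0.3859, -0.1811, 0.2085]
tcp_rot: [[-0.021, 1.0, -0.0], [1.0, 0.021, 0.0], [0.0, -0.0, -1.0]]
force: [0.5, 0.2, 0.1]
opening: 1.002
```

Request:
arm_command(
  commands=[
    {"translation": [0,0,0],"dr": [0,0,-1],"jaw": 0},
    {"translation": [0,0,0],"dr": [0,0,-1],"jaw": 0},
    {"translation": [0,0,0],"dr": [0,0,-1],"jaw": 0},
    {"translation": [0,0,0],"dr": [0,0,-1],"jaw": 0},
    {"translation": [0,0,0],"dr": [0,0,-1],"jaw": 0},
    {"translation": [0,0,0],"dr": [0,0,-1],"jaw": 0},
    {"translation": [0,0,0],"dr": [0,0,-1],"jaw": 0},
    {"translation": [0,0,0],"dr": [0,0,-1],"jaw": 0},
    {"translation": [0,0,0],"dr": [0,0,-1],"jaw": 0},
    {"translation": [0,0,0],"dr": [0,0,-1],"jaw": 0},
    {"translation": [0,0,0],"dr": [0,0,-1],"jaw": 0},
    {"translation": [0,0,0],"dr": [0,0,-0.8],"jaw": 0},
  ],
)

```text
time_s: 3.15
position: [0.3859, -0.1811, 0.2085]
tcp_rot: [[-0.951, 0.309, -0.0], [0.309, 0.951, 0.0], [0.0, 0.0, -1.0]]
force: [0.5, -0.1, -0.1]
opening: 0.999
```

```bash
cat >> h.py <<'E'
def st():
    s=read_state(); R=s['tcp_rot']
    print('t%.2f'%s['time_s'],'p',np.round(s['position'],4),'yawx %.2f'%np.degrees(np.arctan2(R[1,0],R[0,0])),'z',np.round(R[:,2],3),'F',np.round(s['force'],1),'M',np.round(s['moment'],2),'op %.3f'%s['opening'],'q',np.round(s['joint_positions'],0)); return s
def plan(p,R=None):
    s=read_state(); d=s['tcp_rot'].T@(np.array(p)-s['position'])/.025; print('units',np.round(d,2))
    if R is not None:
        from scipy.spatial.transform import Rotation as Ro
        print('turn units',np.round(np.degrees(Ro.from_matrix(s['tcp_rot'].T@R).as_rotvec())/6,2))
def down(yaw):
    c,s=np.cos(np.radians(yaw)),np.sin(np.radians(yaw)); return np.array([[c,s,0],[s,-c,0],[0,0,-1.]])
E
python3 - <<'E'
from h import *
shot('wrist','w1'); st()
E
```

```text
t3.20 p [ 0.3859 -0.1811  0.2086] yawx 162.10 z [-0.  0. -1.] F [ 0.1  0.6 -0.2] M [ 0.08 -0.15 -0.01] op 0.996 q [ -40.   15.  109.   -0.   56. -112.]
```

View pics/w1.png

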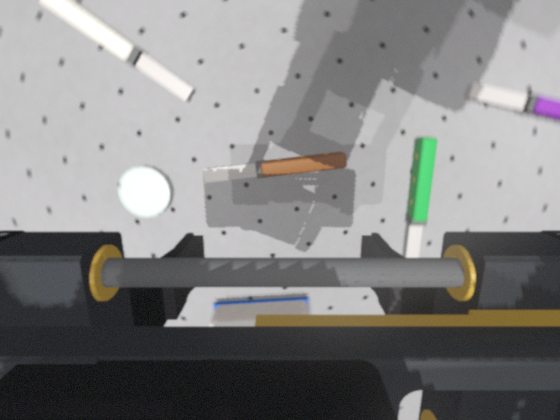

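```bash
python3 - <<'E'
from h import *
im,d,K,P=load('w1'); hsv=cv2.cvtColor(im,cv2.COLOR_RGB2HSV)
v,u=np.mgrid[:420,:560]
g=((hsv[...,0]>45)&(hsv[...,0]<80)&(hsv[...,1]>110)&(u>400)&(u<450)&(v<235)).astype(np.uint8)
c=max(cv2.findContours(g,0,1)[0],key=cv2.contourArea); r=cv2.minAreaRect(c); print(r)
for p in cv2.boxPoints(r): print(w('w1',*p,z=.024), w('w1',*p,z=0.0))
X=cloud('w1'); print(np.nanmedian(X[g>0],0))
cv2.imwrite('pics/c2.png',cv2.resize(im[120:270,380:480,::-1],None,fx=4,fy=4,interpolation=2))
E
```

```text
((423.804443359375, 179.29652404785156), (15.012296676635742, 82.448486328125), 6.842772960662842)
[ 0.47464874 -0.04625283  0.024     ] [ 0.48484078 -0.03864067  0.        ]
[ 0.38326182 -0.01544834  0.024     ] [ 0.38736247 -0.00578291  0.        ]
[3.90406206e-01 1.57027370e-04 2.40000000e-02] [0.39498307 0.01086263 0.        ]
[ 0.48242025 -0.02962141  0.024     ] [ 0.4931303  -0.02090068  0.        ]
[ 0.43051501 -0.02166198  0.02312316]
```

View pics/c2.png

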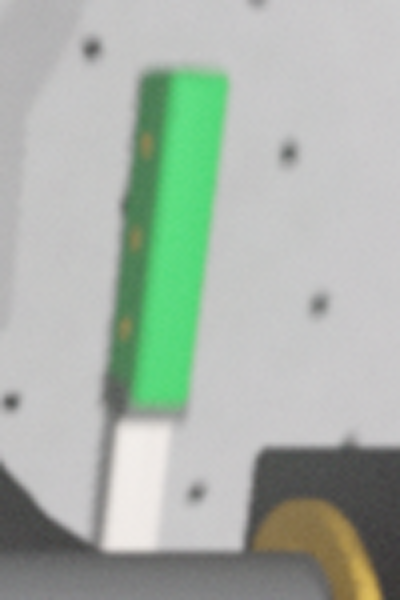

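```bash
python3 - <<'E'
from h import *
c=[w('w1',380+x/4-.4,120+y/4-.4,z=.024) for x,y in [(170,72),(229,76),(188,408),(131,407)]]
for p in c: print(p)
m0=(c[0]+c[1])/2;m1=(c[2]+c[3])/2; a=(m1-m0)[:2]; n=np.linalg.norm(a); yaw=np.degrees(np.arctan2(a[1],a[0]));print(n,yaw)
m=(m0+m1)/2; a/=n; o=m[:2]; print('mid',o)
g=o+.02*a; print('grip',g)
plan([g[0],g[1],.208],down(yaw+180))
E
```

```text
[ 0.38369269 -0.0145799   0.024     ]
[0.38992196 0.00102772 0.024     ]
[ 0.48311167 -0.02944934  0.024     ]
[ 0.4774886  -0.04574308  0.024     ]
0.09844178702307983 -18.244921647981826
mid [ 0.43355373 -0.02218615]
grip [ 0.45254827 -0.02844774]
units [-0.66  6.63  0.02]
turn units [ 0.   -0.    0.06]
```

Request:
arm_command(
  commands=[
    {"translation": [-0.1,0.95,0],"dr": [0,0,0.06],"jaw": 0.3},
    {"translation": [-0.1,0.95,0],"dr": [0,0,0],"jaw": 0.3},
    {"translation": [-0.1,0.95,0],"dr": [0,0,0],"jaw": 0.3},
    {"translation": [-0.1,0.95,0],"dr": [0,0,0],"jaw": 0.3},
    {"translation": [-0.1,0.95,0],"dr": [0,0,0],"jaw": 0.3},
    {"translation": [-0.1,0.95,0.7],"dr": [0,0,0],"jaw": 0.3},
    {"translation": [-0.06,0.93,0.7],"dr": [0,0,0],"jaw": 0.3},
    {"translation": [0,0,0.9],"dr": [0,0,0],"jaw": 0.3},
    {"translation": [0,0,0.9],"dr": [0,0,0],"jaw": 0.3},
    {"translation": [0,0,0.9],"dr": [0,0,0],"jaw": 0.3},
    {"translation": [0,0,0.9],"dr": [0,0,0],"jaw": 0.3},
    {"translation": [0,0,0.9],"dr": [0,0,0],"jaw": 0.3},
  ],
)

```text
time_s: 4.2
position: [0.4548, -0.0292, 0.0602]
tcp_rot: [[-0.947, 0.321, 0.0], [0.321, 0.947, -0.0], [-0.0, 0.0, -1.0]]
force: [0.0, -0.9, 0.2]
opening: 0.699
```

```bash
python3 - <<'E'
from h import *
st(); plan([.4525,-.0284,.0105],down(161.76))
E
```

```text
t4.20 p [ 0.4548 -0.0292  0.0602] yawx 161.25 z [ 0. -0. -1.] F [ 0.  -0.9  0.2] M [ 0.04 -0.11  0.01] op 0.699 q [-18.  33. 113.   0.  34. -89.]
units [0.1  0.   1.99]
turn units [ 0.    0.   -0.09]
```

Request:
arm_command(
  commands=[
    {"translation": [0.1,0,0.8],"dr": [0,0,-0.09],"jaw": 0.3},
    {"translation": [0,0,0.7],"dr": [0,0,0],"jaw": 0.3},
    {"translation": [0,0,0.5],"dr": [0,0,0],"jaw": 0.3},
    {"translation": [0,0,0],"dr": [0,0,0],"jaw": 1},
    {"translation": [0,0,0],"dr": [0,0,0],"jaw": 1},
    {"translation": [0,0,0],"dr": [0,0,0],"jaw": 1},
    {"translation": [0,0,0],"dr": [0,0,0],"jaw": 1},
    {"translation": [0,0,0],"dr": [0,0,0],"jaw": 1},
    {"translation": [0,0,0],"dr": [0,0,0],"jaw": 1},
  ],
)

```text
time_s: 4.95
position: [0.4528, -0.0288, 0.0119]
tcp_rot: [[-0.95, 0.311, 0.002], [0.311, 0.95, -0.001], [-0.002, 0.0, -1.0]]
force: [0.1, -0.1, 0.8]
opening: 0.331
```

```bash
python3 - <<'E'
from h import *
st(); 
E
```

```text
t4.95 p [ 0.4528 -0.0288  0.0119] yawx 161.86 z [ 0.002 -0.001 -1.   ] F [ 0.1 -0.1  0.8] M [ 0.11 -0.2   0.01] op 0.331 q [-18.  39. 115.   0.  26. -90.]
```

Request:
arm_command(
  commands=[
    {"translation": [0,0,0],"dr": [0,0,0],"jaw": 1},
    {"translation": [0,0,0],"dr": [0,0,0],"jaw": 1},
    {"translation": [0,0,0],"dr": [0,0,0],"jaw": 1},
    {"translation": [0,0,0],"dr": [0,0,0],"jaw": 1},
    {"translation": [0,0,-0.4],"dr": [0,0,0],"jaw": 1},
    {"translation": [0,0,-0.8],"dr": [0,0,0],"jaw": 1},
    {"translation": [0,0,-0.8],"dr": [0,0,0],"jaw": 1},
    {"translation": [0,0,-0.8],"dr": [0,0,0],"jaw": 1},
    {"translation": [0,0,0],"dr": [0,0,0],"jaw": 1},
  ],
)

```text
time_s: 5.7
position: [0.4541, -0.0291, 0.0838]
tcp_rot: [[-0.95, 0.311, 0.006], [0.311, 0.95, -0.002], [-0.006, 0.0, -1.0]]
force: [0.2, 0.8, -0.2]
opening: 0.004
```

```bash
python3 - <<'E'
from h import *
st(); shot('top','t2');shot('side','s2')
im=load('t2')[0];cv2.imwrite('pics/t2c.png',cv2.resize(im[135:300,140:340,::-1],None,fx=4,fy=4,interpolation=2)[:600])
E
```

```text
t5.70 p [ 0.4541 -0.0291  0.0838] yawx 161.89 z [ 0.006 -0.002 -1.   ] F [ 0.2  0.8 -0.2] M [ 0.09 -0.17 -0.01] op 0.004 q [-18.  30. 113.   0.  37. -90.]
```

View pics/t2c.png

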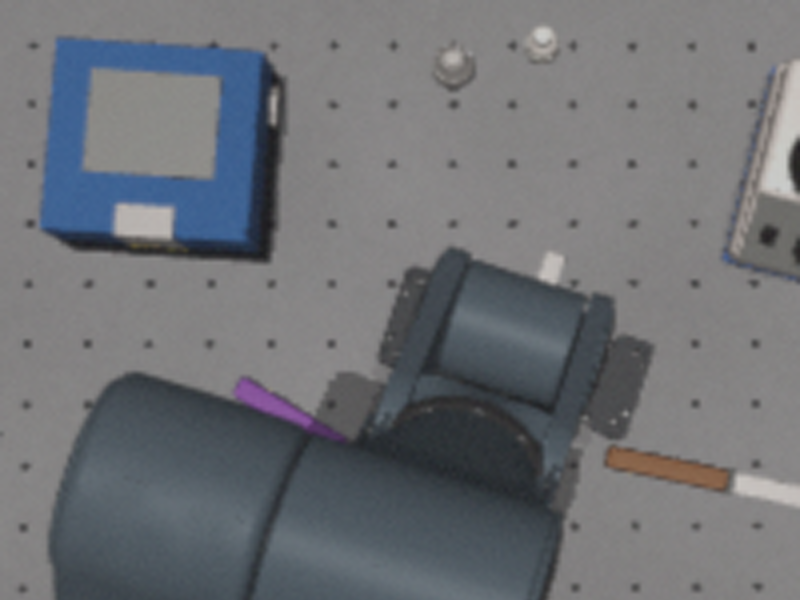

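View pics/s2.png

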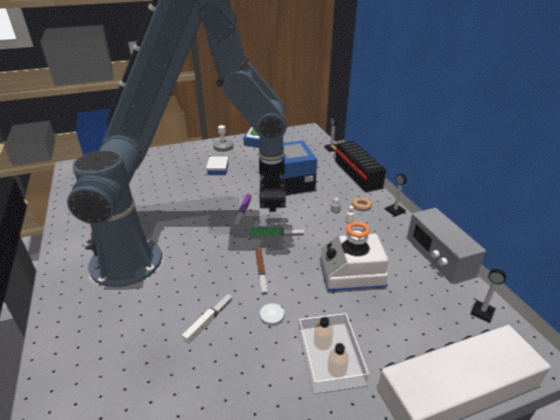

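```bash
python3 - <<'E'
from h import *
st(); shot('wrist','w3')
im=load('s2')[0];cv2.imwrite('pics/s2c.png',cv2.resize(im[120:250,200:330,::-1],None,fx=4.6,fy=4.6,interpolation=2))
print(w('s2',275,231),w('s2',300,231))
E
```

```text
t5.80 p [ 0.4527 -0.0287  0.0816] yawx 161.88 z [ 0.002 -0.001 -1.   ] F [0.5 0.2 0.2] M [ 0.05 -0.14  0.01] op 0.006 q [-18.  30. 113.   0.  37. -90.]
[ 0.45829411 -0.03934659  0.02170353] [ 0.53808822 -0.05599822  0.01229842]
```

View pics/s2c.png

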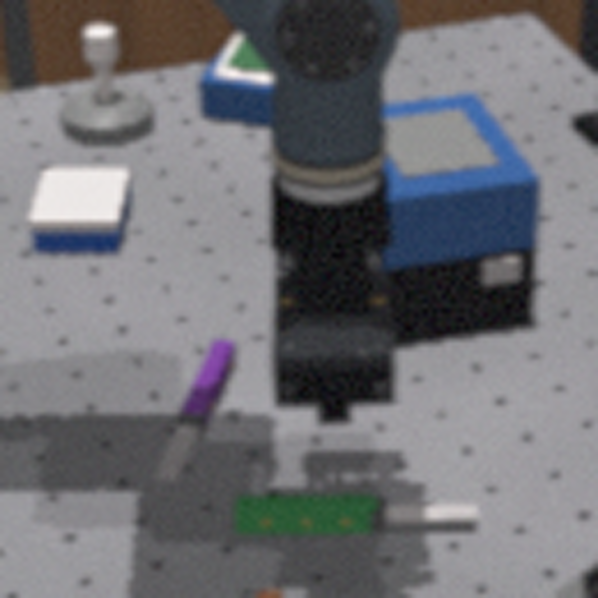

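View pics/w3.png

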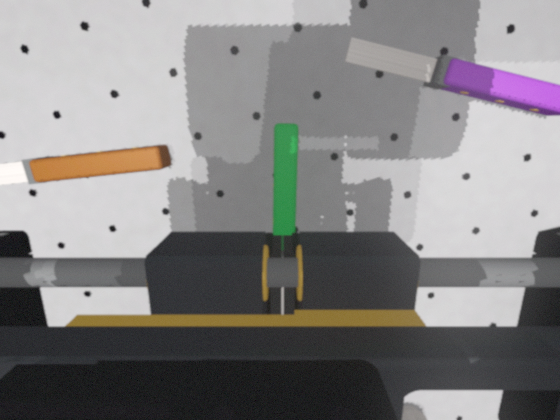

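Request:
arm_command(
  commands=[
    {"translation": [0,0,0],"dr": [0,0,0],"jaw": 0.5},
    {"translation": [0,0,0],"dr": [0,0,0],"jaw": 0.5},
    {"translation": [0,0,0.5],"dr": [0,0,0],"jaw": 0.5},
    {"translation": [0,0,0.6],"dr": [0,0,0],"jaw": 0.5},
    {"translation": [0,0,0],"dr": [0,0,0],"jaw": 0.5},
    {"translation": [0,0,0],"dr": [0,0,0],"jaw": 0.5},
    {"translation": [0,0,0],"dr": [0,0,0],"jaw": 0.5},
    {"translation": [0,0,0.5],"dr": [0,0,0],"jaw": 0.5},
    {"translation": [0,0,0.5],"dr": [0,0,0],"jaw": 0.5},
    {"translation": [0,0,0.5],"dr": [0,0,0],"jaw": 0.5},
    {"translation": [0,0,0.3],"dr": [0,0,0],"jaw": 0.5},
    {"translation": [0,0,0],"dr": [0,0,0],"jaw": 0.7},
  ],
)

```text
time_s: 6.85
position: [0.4518, -0.0285, 0.0079]
tcp_rot: [[-0.95, 0.311, -0.002], [0.311, 0.95, 0.001], [0.002, -0.0, -1.0]]
force: [-0.5, 0.3, -0.3]
opening: 0.476
```

Request:
arm_command(
  commands=[
    {"translation": [0,0,0],"dr": [0,0,0],"jaw": 1},
    {"translation": [0,0,0],"dr": [0,0,0],"jaw": 1},
    {"translation": [0,0,0],"dr": [0,0,0],"jaw": 1},
    {"translation": [0,0,0],"dr": [0,0,0],"jaw": 1},
  ],
)

```text
time_s: 7.18
position: [0.4527, -0.0287, 0.0093]
tcp_rot: [[-0.95, 0.311, 0.001], [0.311, 0.95, -0.0], [-0.001, 0.0, -1.0]]
force: [1.1, 0.5, 0.3]
opening: 0.208
```

Request:
arm_command(
  commands=[
    {"translation": [0,0,0],"dr": [0,0,0],"jaw": 1},
    {"translation": [0,0,0],"dr": [0,0,0],"jaw": 1},
    {"translation": [0,0,0],"dr": [0,0,0],"jaw": 1},
    {"translation": [0,0,0],"dr": [0,0,0],"jaw": 1},
  ],
)

```text
time_s: 7.52
position: [0.4527, -0.0286, 0.0091]
tcp_rot: [[-0.95, 0.311, 0.001], [0.311, 0.95, -0.0], [-0.001, 0.0, -1.0]]
force: [0.9, 1.9, 5.8]
opening: 0.183
```

Request:
arm_command(
  commands=[
    {"translation": [0,0,0],"dr": [0,0,0],"jaw": 1},
    {"translation": [0,0,0],"dr": [0,0,0],"jaw": 1},
  ],
)

```text
time_s: 7.68
position: [0.4527, -0.0286, 0.0091]
tcp_rot: [[-0.95, 0.311, 0.001], [0.311, 0.95, -0.0], [-0.001, 0.0, -1.0]]
force: [-0.2, 1.4, 5.6]
opening: 0.181
```

```bash
python3 - <<'E'
from h import *
st(); shot('wrist','w4'); shot('side','s4')
im=load('s4')[0];cv2.imwrite('pics/s4c.png',cv2.resize(im[150:270,210:330,::-1],None,fx=5,fy=5,interpolation=2))
E
```

```text
t7.68 p [ 0.4527 -0.0286  0.0091] yawx 161.87 z [ 0.001 -0.    -1.   ] F [-0.2  1.4  5.6] M [ 0.23 -0.19  0.04] op 0.181 q [-18.  39. 115.   0.  26. -90.]
```

View pics/s4c.png

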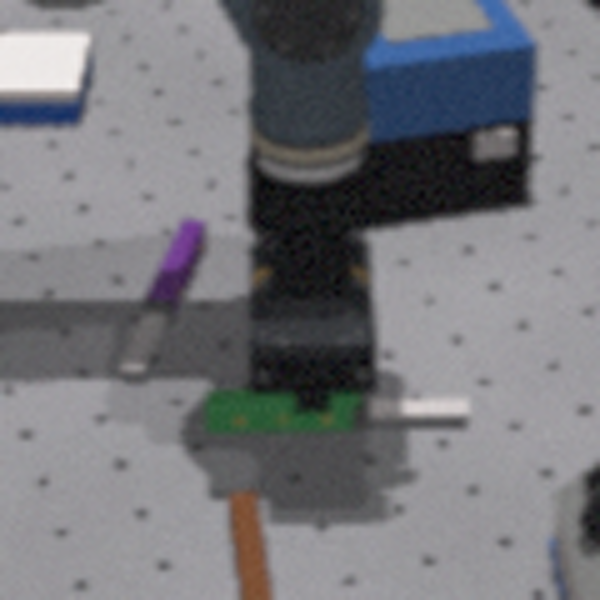

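View pics/w4.png

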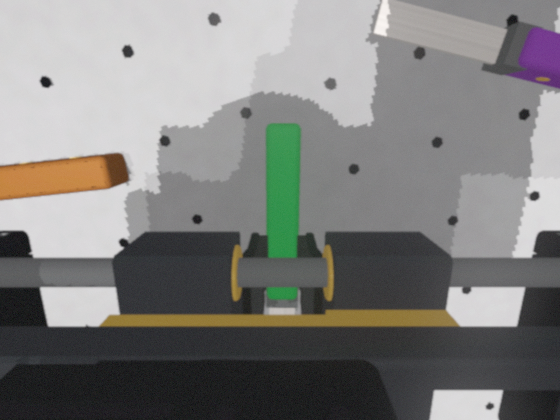

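```bash
python3 - <<'E'
from h import *
for x in (300,312,322):
  for y in range(380,440,5): print(x,y,np.round(w('s4',210+x/5,150+y/5),4))
E
```

```text
300 380 [ 0.418  -0.1114  0.1046]
300 385 [ 0.4184 -0.1102  0.0999]
300 390 [ 0.4186 -0.1091  0.0953]
300 395 [ 0.4408 -0.0417  0.0363]
300 400 [ 0.4398 -0.0447  0.0348]
300 405 [ 0.4398 -0.0445  0.0306]
300 410 [ 0.4402 -0.043   0.0253]
300 415 [ 0.4421 -0.0371  0.0164]
300 420 [ 0.4443 -0.0302  0.0064]
300 425 [ 0.4425 -0.0355  0.0068]
300 430 [ 4.433e-01 -3.270e-02  3.000e-04]
300 435 [ 4.417e-01 -3.740e-02  2.000e-04]
312 380 [ 0.4267 -0.1076  0.0995]
312 385 [ 0.4256 -0.1106  0.0983]
312 390 [ 0.4257 -0.1103  0.0943]
312 395 [ 0.4483 -0.0432  0.0353]
312 400 [ 0.4478 -0.0447  0.0326]
312 405 [ 0.4482 -0.0434  0.0274]
312 410 [ 0.4483 -0.0427  0.0229]
312 415 [ 0.4496 -0.0389  0.0156]
312 420 [ 0.4494 -0.0391  0.0117]
312 425 [ 0.4515 -0.0328  0.0022]
312 430 [ 0.4511 -0.034  -0.0009]
312 435 [ 0.4493 -0.0391 -0.0006]
322 380 [ 0.4305 -0.1147  0.1036]
322 385 [ 0.43   -0.1161  0.101 ]
322 390 [ 0.4309 -0.1132  0.095 ]
322 395 [ 0.4543 -0.0451  0.0351]
322 400 [ 0.4543 -0.0452  0.0311]
322 405 [ 0.4546 -0.0441  0.0262]
322 410 [ 0.4549 -0.0431  0.0213]
322 415 [ 0.4573 -0.036   0.0113]
322 420 [ 0.4551 -0.0424  0.0126]
322 425 [ 0.4569 -0.037   0.004 ]
322 430 [ 4.569e-01 -3.680e-02 -4.000e-04]
322 435 [ 0.4556 -0.0407 -0.0012]
```

Request:
arm_command(
  commands=[
    {"translation": [0,0,0],"dr": [0,0,0],"jaw": 0.7},
    {"translation": [0,0,0],"dr": [0,0,0],"jaw": 0.7},
    {"translation": [0,0,0],"dr": [0,0,0],"jaw": 0.7},
  ],
)

```text
time_s: 8.03
position: [0.452, -0.0286, 0.0085]
tcp_rot: [[-0.95, 0.311, -0.0], [0.311, 0.95, 0.0], [0.0, -0.0, -1.0]]
force: [0.1, 0.0, -0.4]
opening: 0.279
```

```bash
python3 - <<'E'
from h import *
st(); shot('side','s5')
im=load('s5')[0];cv2.imwrite('pics/s5c.png',cv2.resize(im[200:260,240:320,::-1],None,fx=9,fy=9,interpolation=2))
X=cloud('s5')
for u in (270,272,274):
  for v in range(226,240): print(u,v,np.round(X[v,u],3))
E
```

```text
t8.03 p [ 0.452  -0.0286  0.0085] yawx 161.88 z [-0.  0. -1.] F [ 0.1  0.  -0.4] M [ 0.1  -0.1  -0.07] op 0.279 q [-18.  39. 115.  -0.  26. -90.]
270 226 [ 0.418 -0.11   0.104]
270 227 [ 0.418 -0.11   0.1  ]
270 228 [ 0.419 -0.108  0.094]
270 229 [ 0.439 -0.046  0.04 ]
270 230 [ 0.44  -0.043  0.033]
270 231 [ 0.44  -0.044  0.03 ]
270 232 [ 0.438 -0.048  0.03 ]
270 233 [ 0.44  -0.044  0.022]
270 234 [ 0.444 -0.032  0.008]
270 235 [ 0.443 -0.033  0.005]
270 236 [ 0.444 -0.029 -0.003]
270 237 [ 0.441 -0.038  0.001]
270 238 [ 0.441 -0.041 -0.001]
270 239 [ 0.439 -0.044 -0.002]
272 226 [ 0.425 -0.11   0.102]
272 227 [ 0.424 -0.112  0.1  ]
272 228 [ 0.425 -0.11   0.094]
272 229 [ 0.445 -0.048  0.039]
272 230 [ 0.444 -0.052  0.039]
272 231 [ 0.446 -0.046  0.03 ]
272 232 [ 0.445 -0.05   0.029]
272 233 [ 0.444 -0.051  0.026]
272 234 [ 0.447 -0.041  0.014]
272 235 [ 0.45  -0.034  0.004]
272 236 [ 0.449 -0.036  0.001]
272 237 [ 0.449 -0.035 -0.003]
272 238 [ 0.446 -0.045  0.001]
272 239 [ 0.445 -0.047 -0.002]
274 226 [ 0.429 -0.114  0.103]
274 227 [ 0.429 -0.115  0.1  ]
274 228 [ 0.431 -0.109  0.092]
274 229 [ 0.451 -0.05   0.039]
274 230 [ 0.451 -0.051  0.036]
274 231 [ 0.451 -0.051  0.032]
274 232 [ 0.451 -0.05   0.028]
274 233 [ 0.451 -0.05   0.023]
274 234 [ 0.456 -0.036  0.008]
274 235 [ 0.456 -0.036  0.003]
274 236 [ 0.455 -0.038  0.001]
274 237 [ 0.453 -0.044  0.002]
274 238 [ 0.453 -0.045 -0.001]
274 239 [ 0.45  -0.052  0.001]
```

View pics/s5c.png

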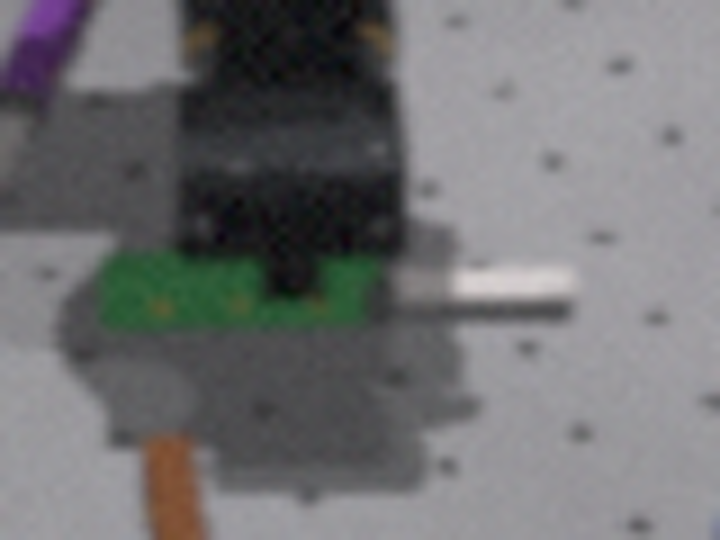

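Request:
arm_command(
  commands=[
    {"translation": [0,0,0.12],"dr": [0,0,0],"jaw": 0.65},
    {"translation": [0,0,0.12],"dr": [0,0,0],"jaw": 0.65},
    {"translation": [0,0,0],"dr": [0,0,0],"jaw": 0.65},
  ],
)

```text
time_s: 8.33
position: [0.4518, -0.0285, 0.002]
tcp_rot: [[-0.95, 0.311, -0.001], [0.311, 0.95, 0.0], [0.001, -0.0, -1.0]]
force: [0.0, -0.3, -0.7]
opening: 0.342
```

```bash
python3 - <<'E'
from h import *
st(); shot('side','s6')
X=cloud('s6')
for u in (272,274):
  for v in range(228,240): print(u,v,np.round(X[v,u],3))
E
```

```text
t8.33 p [ 0.4518 -0.0285  0.002 ] yawx 161.87 z [-0.001  0.    -1.   ] F [ 0.  -0.3 -0.7] M [ 0.14 -0.15  0.  ] op 0.342 q [-18.  40. 115.  -0.  25. -90.]
272 228 [ 0.424 -0.111  0.095]
272 229 [ 0.425 -0.109  0.09 ]
272 230 [ 0.424 -0.111  0.088]
272 231 [ 0.445 -0.05   0.034]
272 232 [ 0.444 -0.051  0.03 ]
272 233 [ 0.445 -0.05   0.025]
272 234 [ 0.445 -0.049  0.02 ]
272 235 [ 0.443 -0.055  0.021]
272 236 [ 0.449 -0.035  0.001]
272 237 [ 0.448 -0.04   0.001]
272 238 [ 0.446 -0.045  0.001]
272 239 [ 0.442 -0.055  0.005]
274 228 [ 0.43  -0.111  0.094]
274 229 [ 0.43  -0.113  0.092]
274 230 [ 0.431 -0.109  0.085]
274 231 [ 0.45  -0.054  0.035]
274 232 [ 0.451 -0.052  0.029]
274 233 [ 0.451 -0.051  0.025]
274 234 [ 0.45  -0.053  0.022]
274 235 [ 0.449 -0.055  0.02 ]
274 236 [ 0.455 -0.037  0.001]
274 237 [ 0.452 -0.047  0.004]
274 238 [ 0.45  -0.053  0.006]
274 239 [ 0.451 -0.049 -0.002]
```

Request:
arm_command(
  commands=[
    {"translation": [0,0,0.15],"dr": [0,0,0],"jaw": 0.65},
    {"translation": [0,0,0.15],"dr": [0,0,0],"jaw": 0.65},
    {"translation": [0,0,0],"dr": [0,0,0],"jaw": 0.65},
  ],
)

```text
time_s: 8.63
position: [0.4519, -0.0285, -0.0055]
tcp_rot: [[-0.95, 0.311, -0.001], [0.311, 0.95, 0.0], [0.001, -0.0, -1.0]]
force: [-0.2, -0.2, -0.6]
opening: 0.357
```

```bash
python3 - <<'E'
from h import *
st(); shot('side','s7')
X=cloud('s7')
for u in (272,274):
  for v in range(229,242): print(u,v,np.round(X[v,u],3))
E
```

```text
t8.63 p [ 0.4519 -0.0285 -0.0055] yawx 161.87 z [-0.001  0.    -1.   ] F [-0.2 -0.2 -0.6] M [ 0.14 -0.12 -0.03] op 0.357 q [-18.  41. 115.   0.  24. -90.]
272 229 [ 0.425 -0.109  0.09 ]
272 230 [ 0.424 -0.112  0.089]
272 231 [ 0.425 -0.11   0.083]
272 232 [ 0.424 -0.11   0.079]
272 233 [ 0.444 -0.05   0.026]
272 234 [ 0.444 -0.051  0.022]
272 235 [ 0.445 -0.05   0.017]
272 236 [ 0.444 -0.052  0.015]
272 237 [ 0.443 -0.053  0.012]
272 238 [ 0.446 -0.045  0.001]
272 239 [ 0.446 -0.046 -0.003]
272 240 [ 0.442 -0.056  0.002]
272 241 [ 0.44  -0.061  0.002]
274 229 [ 0.429 -0.114  0.092]
274 230 [ 0.43  -0.112  0.087]
274 231 [ 0.431 -0.11   0.081]
274 232 [ 0.43  -0.112  0.08 ]
274 233 [ 0.45  -0.052  0.025]
274 234 [ 0.451 -0.051  0.02 ]
274 235 [ 0.451 -0.052  0.017]
274 236 [ 0.45  -0.053  0.014]
274 237 [ 0.449 -0.055  0.012]
274 238 [ 0.453 -0.044 -0.002]
274 239 [ 0.451 -0.051 -0.   ]
274 240 [ 0.45  -0.054 -0.002]
274 241 [ 0.448 -0.059 -0.001]
```

Request:
arm_command(
  commands=[
    {"translation": [0,0,0.16],"dr": [0,0,0],"jaw": 0.7},
    {"translation": [0,0,0],"dr": [0,0,0],"jaw": 1},
    {"translation": [0,0,0],"dr": [0,0,0],"jaw": 1},
    {"translation": [0,0,0],"dr": [0,0,0],"jaw": 1},
    {"translation": [0,0,0],"dr": [0,0,0],"jaw": 1},
    {"translation": [0,0,0],"dr": [0,0,0],"jaw": 1},
    {"translation": [0,0,0],"dr": [0,0,0],"jaw": 1},
  ],
)

```text
time_s: 9.27
position: [0.4522, -0.0286, -0.0088]
tcp_rot: [[-0.95, 0.311, 0.0], [0.311, 0.95, -0.0], [-0.0, 0.0, -1.0]]
force: [-0.9, -0.4, -0.3]
opening: 0.206
```

```bash
python3 - <<'E'
from h import *
st()
E
```

```text
t9.27 p [ 0.4522 -0.0286 -0.0088] yawx 161.88 z [ 0. -0. -1.] F [-0.9 -0.4 -0.3] M [ 0.06 -0.12 -0.02] op 0.206 q [-18.  41. 115.   0.  23. -90.]
```

Request:
arm_command(
  commands=[
    {"translation": [0,0,-0.2],"dr": [0,0,0],"jaw": 1},
    {"translation": [0,0,-0.6],"dr": [0,0,0],"jaw": 1},
    {"translation": [0,0,-0.9],"dr": [0,0,0],"jaw": 1},
    {"translation": [0,0,-0.9],"dr": [0,0,0],"jaw": 1},
    {"translation": [0,0,-0.9],"dr": [0,0,0],"jaw": 1},
    {"translation": [0,0,0],"dr": [0,0,-0.8],"jaw": 1},
    {"translation": [0,0,0],"dr": [0,0,-0.8],"jaw": 1},
    {"translation": [0,0,0],"dr": [0,0,-0.75],"jaw": 1},
  ],
)

```text
time_s: 9.93
position: [0.4524, -0.0286, 0.0797]
tcp_rot: [[-0.998, 0.066, 0.002], [0.066, 0.998, -0.001], [-0.002, -0.0, -1.0]]
force: [-0.0, 0.1, -0.1]
opening: 0.208
```

```bash
python3 - <<'E'
from h import *
st();plan([.4278,.2626,.0487],down(176))
shot('side','s8')
im=load('s8')[0];cv2.imwrite('pics/s8c.png',cv2.resize(im[120:260,210:350,::-1],None,fx=4.2,fy=4.2,interpolation=2))
E
```

```text
t9.93 p [ 0.4524 -0.0286  0.0797] yawx 176.21 z [ 0.002 -0.001 -1.   ] F [-0.   0.1 -0.1] M [ 0.11 -0.16  0.03] op 0.208 q [ -18.   30.  113.    0.   36. -104.]
units [ 1.75 11.56  1.23]
turn units [-0.    0.02  0.04]
```

View pics/s8c.png

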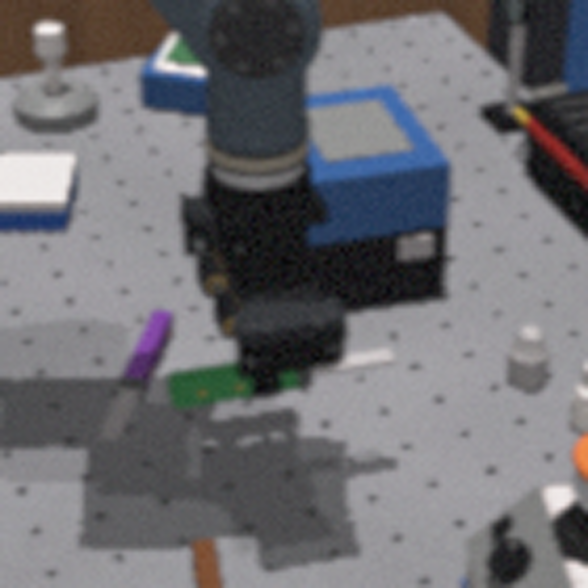

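Request:
arm_command(
  commands=[
    {"translation": [0.15,0.96,0],"dr": [0,0,0.04],"jaw": 1},
    {"translation": [0.15,0.96,0],"dr": [0,0,0],"jaw": 1},
    {"translation": [0.15,0.96,0],"dr": [0,0,0],"jaw": 1},
    {"translation": [0.15,0.96,0],"dr": [0,0,0],"jaw": 1},
    {"translation": [0.15,0.96,0],"dr": [0,0,0],"jaw": 1},
    {"translation": [0.15,0.96,0],"dr": [0,0,0],"jaw": 1},
    {"translation": [0.15,0.96,0.2],"dr": [0,0,0],"jaw": 1},
    {"translation": [0.15,0.96,0.2],"dr": [0,0,0],"jaw": 1},
    {"translation": [0.15,0.96,0.2],"dr": [0,0,0],"jaw": 1},
    {"translation": [0.15,0.96,0.2],"dr": [0,0,0],"jaw": 1},
    {"translation": [0.15,0.96,0.2],"dr": [0,0,0],"jaw": 1},
    {"translation": [0.1,0.96,0.2],"dr": [0,0,0],"jaw": 1},
  ],
)

```text
time_s: 10.98
position: [0.429, 0.2629, 0.0485]
tcp_rot: [[-0.997, 0.076, -0.001], [0.076, 0.997, -0.0], [0.001, -0.0, -1.0]]
force: [0.0, 0.0, -0.8]
opening: 0.208
```

Request:
arm_command(
  commands=[
    {"translation": [0,0,0],"dr": [0,0,0],"jaw": 1},
  ],
)

```text
time_s: 11.07
position: [0.4296, 0.2652, 0.0482]
tcp_rot: [[-0.997, 0.073, 0.001], [0.073, 0.997, 0.001], [-0.001, 0.001, -1.0]]
force: [-0.2, -0.8, -1.0]
opening: 0.203
```

```bash
python3 - <<'E'
from h import *
st();plan([.4278,.2626,.0487],down(176))
shot('side','s9');shot('top','t9')
im=load('s9')[0];cv2.imwrite('pics/s9c.png',cv2.resize(im[120:220,200:340,::-1],None,fx=5.5,fy=5.5,interpolation=2))
im=load('t9')[0];cv2.imwrite('pics/t9c.png',cv2.resize(im[135:255,120:260,::-1],None,fx=5,fy=5,interpolation=2))
E
```

```text
t11.07 p [0.4296 0.2652 0.0482] yawx 175.84 z [ 0.001  0.001 -1.   ] F [-0.2 -0.8 -1. ] M [ 0.12 -0.14 -0.02] op 0.203 q [ 19.  36. 107.   0.  37. -67.]
units [ 0.07 -0.11 -0.02]
turn units [ 0.01  0.01 -0.03]
```

View pics/s9c.png

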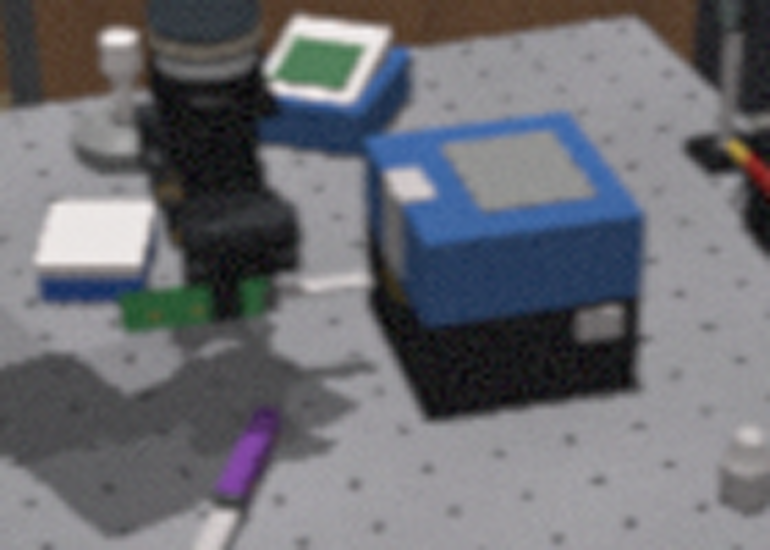

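View pics/t9c.png

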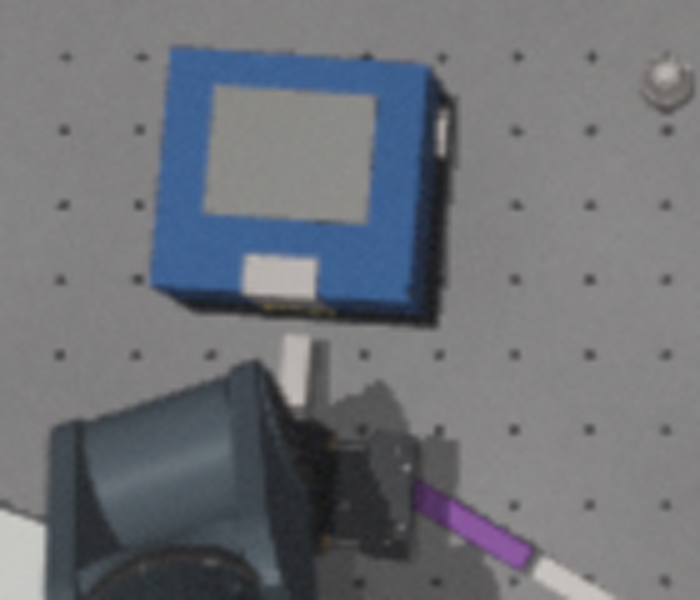

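```bash
python3 - <<'E'
from h import *
f=lambda x,y,z:np.round(w('t9',120+(x+.5)/5-.5,135+(y+.5)/5-.5,z),4)
print('tip',f(297,336,.071),'depth',f(297,341,None),f(296,360,None),f(295,395,None))
print('recess L R',f(262,305,.066),f(333,311,.066))
print('strip top front L,R',f(242,296,.137),f(316,300,.137))
g=lambda x,y:np.round(w('s9',200+x/5.5,120+y/5.5),4)
for x in range(300,375,8): print(x,g(x,283))
E
```

```text
tip [0.5298 0.2554 0.071 ] depth [0.5265 0.2552 0.0723] [0.5146 0.256  0.0702] [0.4919 0.2555 0.0745]
recess L R [0.5502 0.2789 0.066 ] [0.5463 0.2337 0.066 ]
strip top front L,R [0.5473 0.2778 0.137 ] [0.5448 0.2327 0.137 ]
300 [0.4862 0.2661 0.0698]
308 [0.4905 0.2615 0.0714]
316 [0.4964 0.2624 0.0698]
324 [0.5022 0.2632 0.0682]
332 [0.5056 0.2555 0.0716]
340 [0.5126 0.2601 0.0677]
348 [0.5143 0.2473 0.0744]
356 [0.5213 0.2517 0.0706]
364 [0.5257 0.2477 0.0719]
372 [0.5304 0.2447 0.0726]
```

Request:
arm_command(
  commands=[
    {"translation": [-0.3,-0.05,0],"dr": [0,0,0],"jaw": 1},
    {"translation": [-0.3,0,0],"dr": [0,0,0],"jaw": 1},
    {"translation": [-0.2,0,0],"dr": [0,0,0],"jaw": 1},
    {"translation": [-0.2,0,0],"dr": [0,0,0],"jaw": 1},
    {"translation": [0,0,0],"dr": [0,0,0],"jaw": 1},
  ],
)

```text
time_s: 11.58
position: [0.4563, 0.258, 0.0488]
tcp_rot: [[-0.997, 0.077, 0.001], [0.077, 0.997, 0.0], [-0.001, 0.0, -1.0]]
force: [0.1, 0.1, -1.2]
opening: 0.204
```

```bash
python3 - <<'E'
from h import *
st()
shot('side','s10')
im=load('s10')[0];cv2.imwrite('pics/s10c.png',cv2.resize(im[120:220,200:340,::-1],None,fx=5.5,fy=5.5,interpolation=2))
E
```

```text
t11.58 p [0.4563 0.258  0.0488] yawx 175.61 z [ 0.001  0.    -1.   ] F [ 0.1  0.1 -1.2] M [ 0.19 -0.16  0.  ] op 0.204 q [ 17.  37. 104.   0.  39. -68.]
```

View pics/s10c.png

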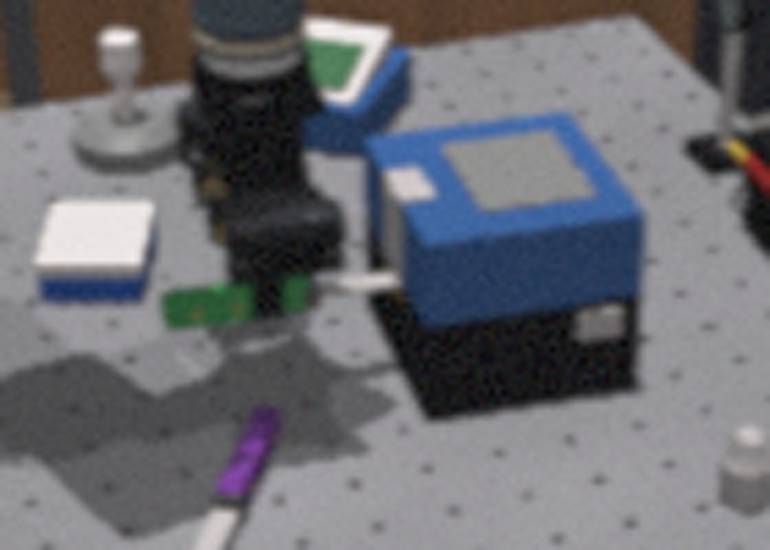

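Request:
arm_command(
  commands=[
    {"translation": [0,0,-0.15],"dr": [0,0,0],"jaw": 1},
    {"translation": [0,0,-0.2],"dr": [0,0,0],"jaw": 1},
    {"translation": [0,0,-0.2],"dr": [0,0,0],"jaw": 1},
    {"translation": [0,0,-0.25],"dr": [0,0,0],"jaw": 1},
    {"translation": [0,0,0],"dr": [0,0,0],"jaw": 1},
  ],
)

```text
time_s: 12.05
position: [0.455, 0.259, 0.07]
tcp_rot: [[-0.997, 0.074, 0.001], [0.074, 0.997, 0.001], [-0.001, 0.001, -1.0]]
force: [-1.4, -1.2, -0.6]
opening: 0.207
```

```bash
python3 - <<'E'
from h import *
st()
shot('side','s11')
im=load('s11')[0];cv2.imwrite('pics/s11c.png',cv2.resize(im[120:220,200:340,::-1],None,fx=5.5,fy=5.5,interpolation=2))
E
```

```text
t12.05 p [0.455 0.259 0.07 ] yawx 175.75 z [ 0.001  0.001 -1.   ] F [-1.4 -1.2 -0.6] M [ 0.09 -0.07  0.04] op 0.207 q [ 17.  35. 103.   0.  42. -68.]
```

View pics/s11c.png

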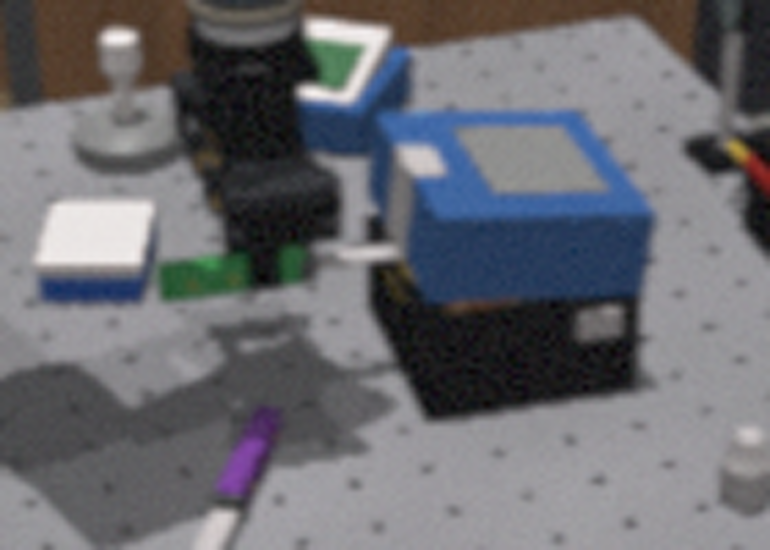

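Request:
arm_command(
  commands=[
    {"translation": [-0.25,0,-0.1],"dr": [0,0,0],"jaw": 1},
    {"translation": [-0.25,0,-0.2],"dr": [0,0,0],"jaw": 1},
    {"translation": [-0.25,0,-0.3],"dr": [0,0,0],"jaw": 1},
    {"translation": [-0.25,0,-0.3],"dr": [0,0,0],"jaw": 1},
    {"translation": [-0.1,0,-0.3],"dr": [0,0,0],"jaw": 1},
    {"translation": [0,0,-0.2],"dr": [0,0,0],"jaw": 1},
    {"translation": [0,0,0],"dr": [0,0,0],"jaw": 1},
  ],
)

```text
time_s: 12.68
position: [0.4837, 0.2569, 0.1049]
tcp_rot: [[-0.997, 0.075, 0.003], [0.075, 0.997, 0.001], [-0.003, 0.001, -1.0]]
force: [-0.5, -0.2, -0.0]
opening: 0.203
```

```bash
python3 - <<'E'
from h import *
st()
shot('side','s12')
im=load('s12')[0];cv2.imwrite('pics/s12c.png',cv2.resize(im[120:220,200:340,::-1],None,fx=5.5,fy=5.5,interpolation=2))
E
```

```text
t12.68 p [0.4837 0.2569 0.1049] yawx 175.72 z [ 0.003  0.001 -1.   ] F [-0.5 -0.2 -0. ] M [ 0.12 -0.18  0.02] op 0.203 q [ 16.  33.  99.  -0.  48. -69.]
```

View pics/s12c.png

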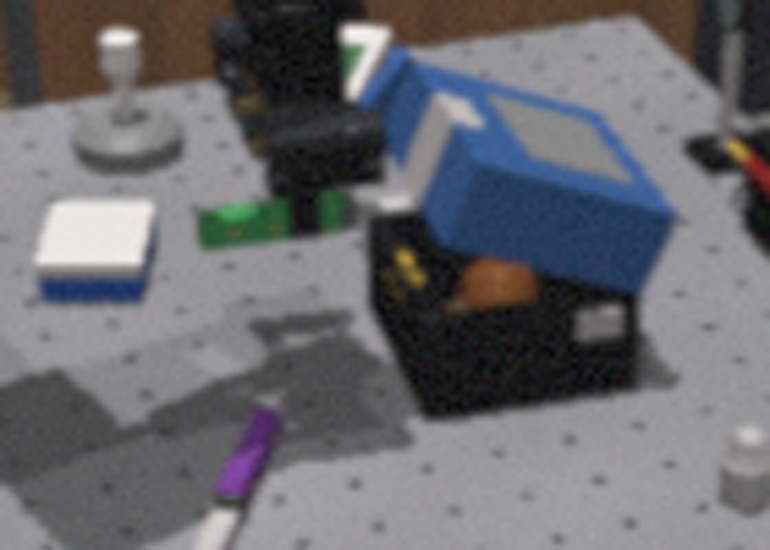

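Request:
arm_command(
  commands=[
    {"translation": [-0.3,0,-0.3],"dr": [0,0,0],"jaw": 1},
    {"translation": [-0.35,0,-0.31],"dr": [0,0,0],"jaw": 1},
    {"translation": [-0.35,0,-0.31],"dr": [0,0,0],"jaw": 1},
    {"translation": [-0.35,0,-0.31],"dr": [0,0,0],"jaw": 1},
    {"translation": [-0.35,0,-0.31],"dr": [0,0,0],"jaw": 1},
  ],
)

```text
time_s: 13.15
position: [0.5233, 0.2534, 0.1417]
tcp_rot: [[-0.997, 0.074, -0.003], [0.074, 0.997, -0.001], [0.003, -0.001, -1.0]]
force: [0.0, -0.2, -2.8]
opening: 0.204
```

```bash
python3 - <<'E'
from h import *
st()
shot('side','s13')
im=load('s13')[0];cv2.imwrite('pics/s13c.png',cv2.resize(im[110:220,200:340,::-1],None,fx=5.4,fy=5.4,interpolation=2))
E
```

```text
t13.15 p [0.5233 0.2534 0.1417] yawx 175.75 z [-0.003 -0.001 -1.   ] F [ 0.  -0.2 -2.8] M [0.13 0.07 0.  ] op 0.204 q [ 15.  32.  92.   0.  56. -71.]
```

View pics/s13c.png

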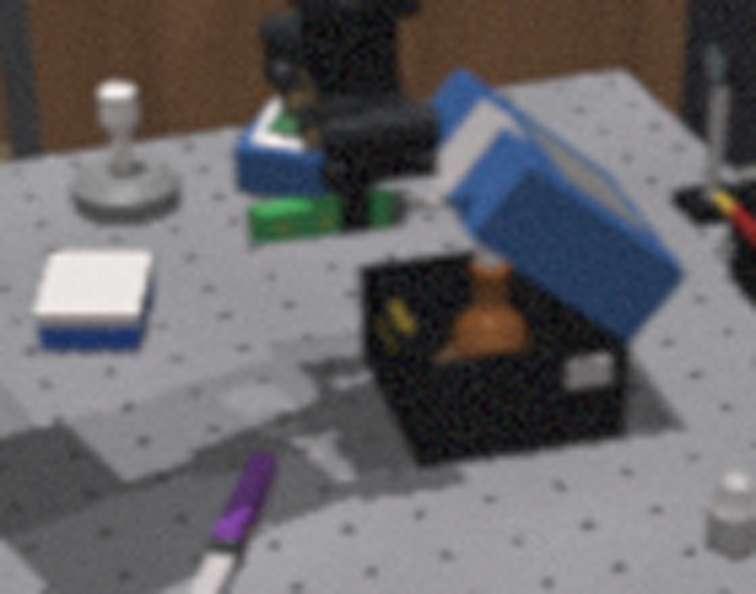

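Request:
arm_command(
  commands=[
    {"translation": [-0.4,0,-0.3],"dr": [0,0,0],"jaw": 1},
    {"translation": [-0.4,0,-0.3],"dr": [0,0,0],"jaw": 1},
    {"translation": [-0.4,0,-0.3],"dr": [0,0,0],"jaw": 1},
    {"translation": [-0.4,0,-0.2],"dr": [0,0,0],"jaw": 1},
    {"translation": [-0.4,0,0],"dr": [0,0,0],"jaw": 1},
  ],
)

```text
time_s: 13.62
position: [0.5745, 0.25, 0.1701]
tcp_rot: [[-0.997, 0.074, 0.0], [0.074, 0.997, 0.0], [-0.0, 0.0, -1.0]]
force: [0.1, 1.3, -0.3]
opening: 0.205
```

```bash
python3 - <<'E'
from h import *
st()
shot('side','s14')
im=load('s14')[0];cv2.imwrite('pics/s14c.png',cv2.resize(im[110:220,200:340,::-1],None,fx=5.4,fy=5.4,interpolation=2))
E
```

```text
t13.62 p [0.5745 0.25   0.1701] yawx 175.76 z [ 0.  0. -1.] F [ 0.1  1.3 -0.3] M [ 0.04 -0.14  0.  ] op 0.205 q [ 13.  33.  84.   0.  63. -72.]
```

View pics/s14c.png

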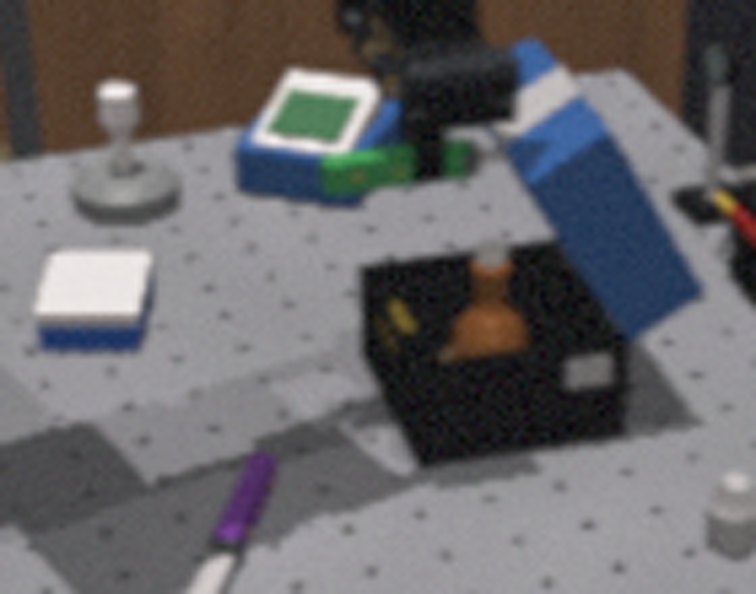

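Request:
arm_command(
  commands=[
    {"translation": [-0.4,0,0],"dr": [0,0,0],"jaw": 1},
    {"translation": [-0.4,0,0],"dr": [0,0,0],"jaw": 1},
    {"translation": [-0.4,0,0],"dr": [0,0,0],"jaw": 1},
    {"translation": [-0.4,0,0],"dr": [0,0,0],"jaw": 1},
    {"translation": [-0.4,0,0],"dr": [0,0,0],"jaw": 1},
  ],
)

```text
time_s: 14.08
position: [0.6243, 0.246, 0.1688]
tcp_rot: [[-0.997, 0.074, -0.003], [0.074, 0.997, -0.0], [0.003, -0.001, -1.0]]
force: [-1.5, -0.3, -1.3]
opening: 0.204
```

```bash
python3 - <<'E'
from h import *
st()
shot('side','s15')
im=load('s15')[0];cv2.imwrite('pics/s15c.png',cv2.resize(im[110:220,200:340,::-1],None,fx=5.4,fy=5.4,interpolation=2))
E
```

```text
t14.08 p [0.6243 0.246  0.1688] yawx 175.74 z [-0.003 -0.    -1.   ] F [-1.5 -0.3 -1.3] M [ 0.2   0.16 -0.01] op 0.204 q [ 12.  36.  77.   0.  67. -74.]
```

View pics/s15c.png

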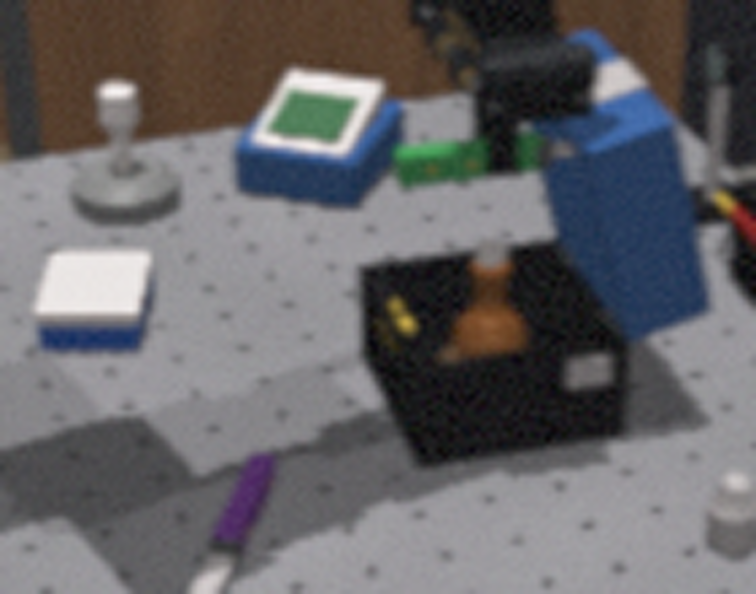

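Request:
arm_command(
  commands=[
    {"translation": [-0.4,0,0],"dr": [0,0,0],"jaw": 1},
    {"translation": [-0.4,0,0],"dr": [0,0,0],"jaw": 1},
    {"translation": [-0.4,0,0],"dr": [0,0,0],"jaw": 1},
    {"translation": [-0.3,0,0],"dr": [0,0,0],"jaw": 1},
    {"translation": [0,0,0],"dr": [0,0,0],"jaw": 1},
  ],
)

```text
time_s: 14.55
position: [0.6637, 0.243, 0.1695]
tcp_rot: [[-0.997, 0.075, 0.002], [0.075, 0.997, 0.0], [-0.002, 0.0, -1.0]]
force: [-0.6, 1.0, -0.8]
opening: 0.204
```

```bash
python3 - <<'E'
from h import *
st()
shot('side','s16')
im=load('s16')[0];cv2.imwrite('pics/s16c.png',cv2.resize(im[110:220,200:340,::-1],None,fx=5.4,fy=5.4,interpolation=2))
E
```

```text
t14.55 p [0.6637 0.243  0.1695] yawx 175.69 z [ 0.002  0.    -1.   ] F [-0.6  1.  -0.8] M [ 0.08 -0.19 -0.04] op 0.204 q [ 11.  39.  71.  -0.  70. -75.]
```

View pics/s16c.png

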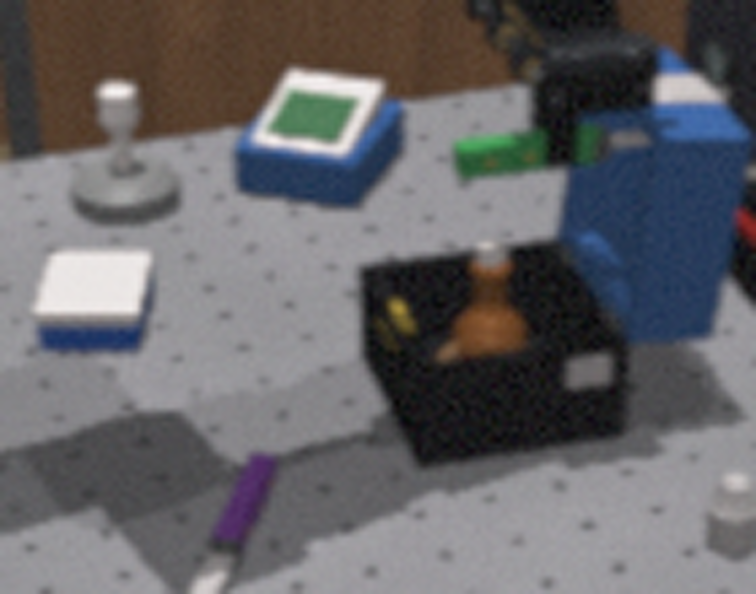

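Request:
arm_command(
  commands=[
    {"translation": [0.4,0,0],"dr": [0,0,0],"jaw": 1},
    {"translation": [0.8,0,0],"dr": [0,0,0],"jaw": 1},
    {"translation": [0.9,0,0],"dr": [0,0,0],"jaw": 1},
    {"translation": [0.9,0,0],"dr": [0,0,0],"jaw": 1},
    {"translation": [0.9,0,0],"dr": [0,0,0],"jaw": 1},
    {"translation": [0.9,-0.5,0],"dr": [0,0,0.5],"jaw": 1},
  ],
)

```text
time_s: 15.1
position: [0.54, 0.2414, 0.1701]
tcp_rot: [[-0.992, 0.126, 0.002], [0.126, 0.992, 0.001], [-0.001, 0.002, -1.0]]
force: [0.9, -1.0, -0.4]
opening: 0.205
```

```bash
python3 - <<'E'
from h import *
st();plan([.4522,-.0286,.03],down(161.9))
shot('side','s17')
im=load('s17')[0];cv2.imwrite('pics/s17c.png',cv2.resize(im[110:220,200:340,::-1],None,fx=5.4,fy=5.4,interpolation=2))
E
```

```text
t15.10 p [0.54   0.2414 0.1701] yawx 172.79 z [ 0.002  0.001 -1.   ] F [ 0.9 -1.  -0.4] M [ 0.04 -0.13 -0.01] op 0.205 q [ 13.  30.  89.   0.  60. -70.]
units [  2.14 -11.17   5.58]
turn units [0.02 0.01 1.81]
```

View pics/s17c.png

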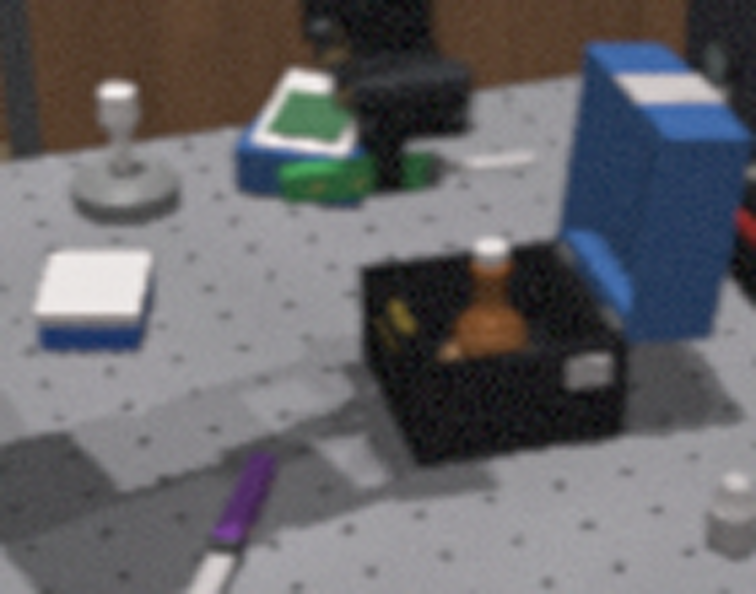

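Request:
arm_command(
  commands=[
    {"translation": [0.18,-0.93,0],"dr": [0,0,0],"jaw": 1},
    {"translation": [0.18,-0.93,0],"dr": [0,0,0],"jaw": 1},
    {"translation": [0.18,-0.93,0],"dr": [0,0,0],"jaw": 1},
    {"translation": [0.18,-0.93,0],"dr": [0,0,0],"jaw": 1},
    {"translation": [0.18,-0.93,0],"dr": [0,0,0],"jaw": 1},
    {"translation": [0.18,-0.93,0.3],"dr": [0,0,0],"jaw": 1},
    {"translation": [0.18,-0.93,0.6],"dr": [0,0,0],"jaw": 1},
    {"translation": [0.18,-0.93,0.6],"dr": [0,0,0],"jaw": 1},
    {"translation": [0.18,-0.93,0.6],"dr": [0,0,0],"jaw": 1},
    {"translation": [0.18,-0.93,0.6],"dr": [0,0,0],"jaw": 1},
    {"translation": [0.18,-0.93,0.6],"dr": [0,0,0],"jaw": 1},
    {"translation": [0.16,-0.94,0.6],"dr": [0,0,0],"jaw": 1},
  ],
)

```text
time_s: 16.15
position: [0.4527, -0.0315, 0.0721]
tcp_rot: [[-0.992, 0.126, 0.002], [0.126, 0.992, -0.001], [-0.002, -0.0, -1.0]]
force: [-0.2, 0.7, -2.2]
opening: 0.208
```

Request:
arm_command(
  commands=[
    {"translation": [0,0,0.5],"dr": [0,0,0.6],"jaw": 1},
    {"translation": [0,0,0.5],"dr": [0,0,0.6],"jaw": 1},
    {"translation": [0,0,0.5],"dr": [0,0,0.6],"jaw": 1},
    {"translation": [0,0,0],"dr": [0,0,0],"jaw": 1},
  ],
)

```text
time_s: 16.48
position: [0.4519, -0.0305, 0.0334]
tcp_rot: [[-0.95, 0.312, -0.002], [0.312, 0.95, 0.001], [0.003, -0.0, -1.0]]
force: [1.0, 0.2, -0.8]
opening: 0.204
```

```bash
python3 - <<'E'
from h import *
st();plan([.4522,-.0286,-.0088],down(161.9))
shot('side','s18')
im=load('s18')[0];cv2.imwrite('pics/s18c.png',cv2.resize(im[150:260,210:350,::-1],None,fx=5.4,fy=5.4,interpolation=2))
E
```

```text
t16.48 p [ 0.4519 -0.0305  0.0334] yawx 161.84 z [-0.002  0.001 -1.   ] F [ 1.   0.2 -0.8] M [ 0.11 -0.17  0.03] op 0.204 q [-18.  36. 114.  -0.  30. -90.]
units [0.01 0.08 1.69]
turn units [-0.   -0.02 -0.01]
```

View pics/s18c.png

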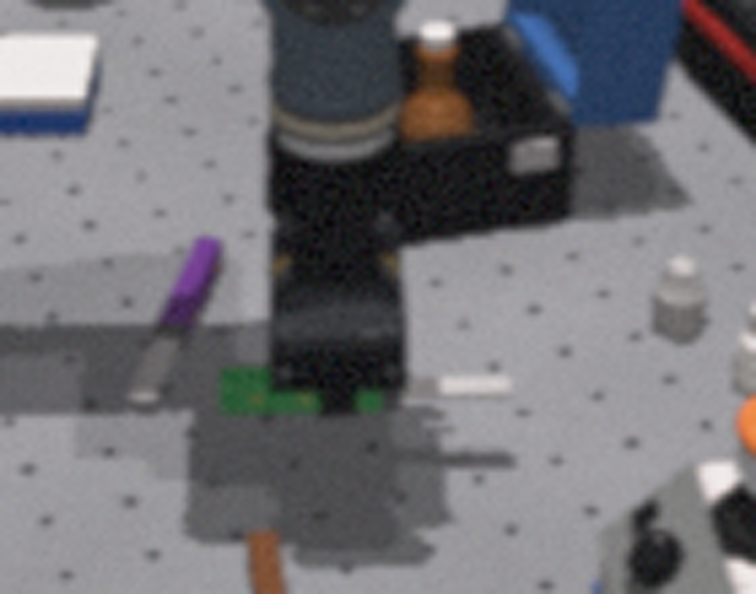

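Request:
arm_command(
  commands=[
    {"translation": [0,0,0.5],"dr": [0,0,0],"jaw": 1},
    {"translation": [0,0,0.5],"dr": [0,0,0],"jaw": 1},
    {"translation": [0,0,0.4],"dr": [0,0,0],"jaw": 1},
    {"translation": [0,0,0.25],"dr": [0,0,0],"jaw": 1},
    {"translation": [0,0,0],"dr": [0,0,0],"jaw": 1},
  ],
)

```text
time_s: 16.95
position: [0.4528, -0.0303, -0.0068]
tcp_rot: [[-0.951, 0.309, -0.0], [0.309, 0.951, 0.0], [0.0, -0.0, -1.0]]
force: [0.0, -0.6, -2.1]
opening: 0.206
```

Request:
arm_command(
  commands=[
    {"translation": [0,0,0],"dr": [0,0,0],"jaw": 0.5},
    {"translation": [0,0,0],"dr": [0,0,0],"jaw": 0.3},
    {"translation": [0,0,0],"dr": [0,0,0],"jaw": 0.3},
    {"translation": [0,0,0],"dr": [0,0,0],"jaw": 0.3},
    {"translation": [0,0,0],"dr": [0,0,0],"jaw": 0.3},
    {"translation": [0,0,-0.4],"dr": [0,0,0],"jaw": 0.3},
    {"translation": [0,0,-0.8],"dr": [0,0,0],"jaw": 0.3},
    {"translation": [0,0,-1],"dr": [0,0,0],"jaw": 0.3},
    {"translation": [0,0,-1],"dr": [0,0,0],"jaw": 0.3},
    {"translation": [0,0,-1],"dr": [0,0,0],"jaw": 0.3},
    {"translation": [0,0,-1],"dr": [0,0,0],"jaw": 0.3},
    {"translation": [0,0,-1],"dr": [0,0,0],"jaw": 0.3},
  ],
)

```text
time_s: 17.95
position: [0.4521, -0.0303, 0.1504]
tcp_rot: [[-0.951, 0.31, 0.0], [0.31, 0.951, -0.0], [-0.0, 0.0, -1.0]]
force: [-0.4, -0.7, -0.3]
opening: 0.699
```

```bash
python3 - <<'E'
from h import *
st()
shot('side','s19');shot('top','t19')
im=load('t19')[0];cv2.imwrite('pics/t19c.png',cv2.resize(im[130:260,140:300,::-1],None,fx=4.6,fy=4.6,interpolation=2))
E
```

```text
t17.95 p [ 0.4521 -0.0303  0.1504] yawx 161.94 z [ 0. -0. -1.] F [-0.4 -0.7 -0.3] M [ 0.1  -0.17 -0.05] op 0.699 q [-18.  23. 110.   0.  48. -90.]
```

View pics/s19.png

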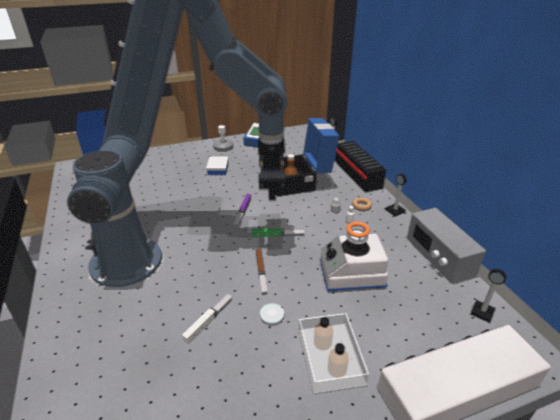

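View pics/t19c.png

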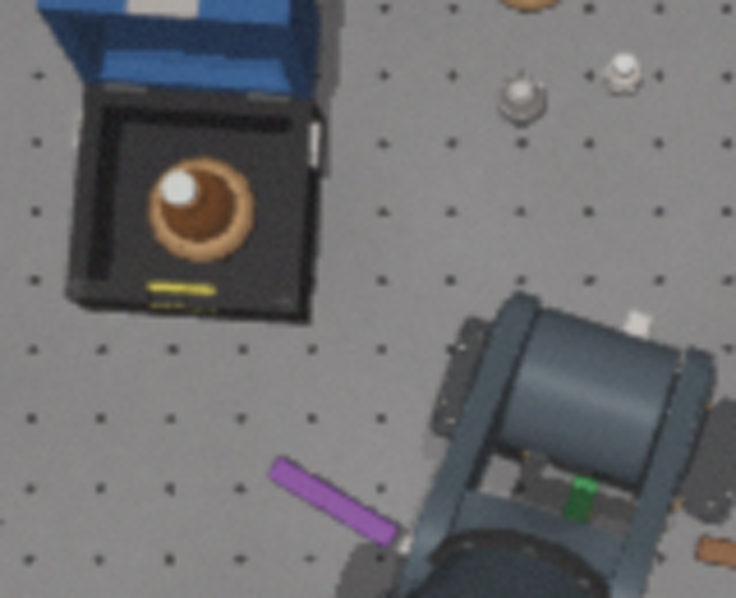

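```bash
python3 - <<'E'
from h import *
f=lambda x,y,z:np.round(w('t19',140+(x+.5)/4.6-.5,130+(y+.5)/4.6-.5,z),4)
print('stopper',f(179,187,.12),f(179,187,None),'cork',f(201,209,.03),f(201,166,None))
X=cloud('t19');im,d,K,P=load('t19')
s=(np.abs(X[...,0]-.622)<.06)&(np.abs(X[...,1]-.249)<.06)&(X[...,2]>.105)
print(s.sum(),np.nanmean(X[s],0),np.argwhere(s).mean(0))
Xs=cloud('s19');s=(np.abs(Xs[...,0]-.622)<.06)&(np.abs(Xs[...,1]-.249)<.06)&(Xs[...,2]>.105)&(Xs[...,2]<.13);print(s.sum(),np.nanmean(Xs[s],0))
# lid: rays
b=(X[...,0]>.66)&(np.abs(X[...,1]-.245)<.07)&(X[...,2]>.1)&(X[...,0]<.80)
A=X[b]; top=A[A[:,2]>.2]; print('lid top', top.mean(0), top.min(0),top.max(0))
n=np.linalg.svd(top-top.mean(0),full_matrices=False)[2][2]; print(n)
plan([.6225,.249,.155],down(176))
E
```

```text
stopper [0.6228 0.2498 0.12  ] [0.6217 0.2486 0.1268] cork [0.6221 0.2499 0.03  ] [0.6519 0.2493 0.0361]
56 [0.6216565  0.24847905 0.11753369] [170.76785714 179.08928571]
37 [0.62232528 0.24677792 0.11419664]
lid top [0.7435098  0.24440694 0.21995811] [0.70845365 0.17519512 0.20381409] [0.78079002 0.31418694 0.2330592 ]
[ 0.09060389 -0.01103828  0.99582583]
units [-2.89 12.73 -0.07]
turn units [-0.01  0.09 -2.34]
```

Request:
arm_command(
  commands=[
    {"translation": [0,0,-0.2],"dr": [0,0,-0.8],"jaw": 0.3},
    {"translation": [0,0,-0.2],"dr": [0,0,-0.8],"jaw": 0.3},
    {"translation": [0,0,-0.2],"dr": [0,0,-0.74],"jaw": 0.3},
    {"translation": [-0.3,0.9,0],"dr": [0,0,0],"jaw": 0.3},
    {"translation": [-0.3,0.9,0],"dr": [0,0,0],"jaw": 0.3},
    {"translation": [-0.3,0.9,0],"dr": [0,0,0],"jaw": 0.3},
    {"translation": [-0.3,0.9,0],"dr": [0,0,0],"jaw": 0.3},
    {"translation": [-0.3,0.9,0],"dr": [0,0,0],"jaw": 0.3},
    {"translation": [-0.3,0.9,0],"dr": [0,0,0],"jaw": 0.3},
    {"translation": [-0.3,0.9,0],"dr": [0,0,0],"jaw": 0.3},
    {"translation": [-0.3,0.9,0],"dr": [0,0,0],"jaw": 0.3},
  ],
)

```text
time_s: 18.97
position: [0.5246, 0.146, 0.1629]
tcp_rot: [[-0.998, 0.07, -0.002], [0.07, 0.998, -0.0], [0.002, -0.0, -1.0]]
force: [0.6, 0.1, 0.4]
opening: 0.7
```

```bash
python3 - <<'E'
from h import *
st();plan([.6222,.2493,.165],down(176))
E
```

```text
t18.97 p [0.5246 0.146  0.1629] yawx 175.98 z [-0.002 -0.    -1.   ] F [0.6 0.1 0.4] M [ 0.06 -0.14 -0.06] op 0.700 q [  4.  28.  96.  -0.  56. -82.]
units [-3.61  4.4  -0.09]
turn units [-0.   -0.02 -0.  ]
```

Request:
arm_command(
  commands=[
    {"translation": [-0.7,0.83,0],"dr": [0,0,0],"jaw": 0.3},
    {"translation": [-0.7,0.83,0],"dr": [0,0,0],"jaw": 0.3},
    {"translation": [-0.7,0.83,0],"dr": [0,0,0],"jaw": 0.3},
    {"translation": [-0.7,0.83,0],"dr": [0,0,0],"jaw": 0.3},
    {"translation": [-0.6,0.7,0],"dr": [0,0,0],"jaw": 0.3},
    {"translation": [0,0,0],"dr": [0,0,0],"jaw": 0.3},
    {"translation": [0,0,0],"dr": [0,0,0],"jaw": 0.3},
  ],
)

```text
time_s: 19.55
position: [0.6166, 0.2397, 0.1624]
tcp_rot: [[-0.998, 0.069, -0.002], [0.069, 0.998, -0.001], [0.002, -0.001, -1.0]]
force: [-0.2, -0.1, 0.4]
opening: 0.698
```

```bash
python3 - <<'E'
from h import *
st();plan([.6222,.2493,.165],down(176));shot('wrist','w20')
E
```

```text
t19.55 p [0.6166 0.2397 0.1624] yawx 176.06 z [-0.002 -0.001 -1.   ] F [-0.2 -0.1  0.4] M [ 0.06 -0.13  0.  ] op 0.698 q [ 12.  36.  79.  -0.  65. -74.]
units [-0.2   0.4  -0.11]
turn units [-0.01 -0.02  0.01]
```

View pics/w20.png

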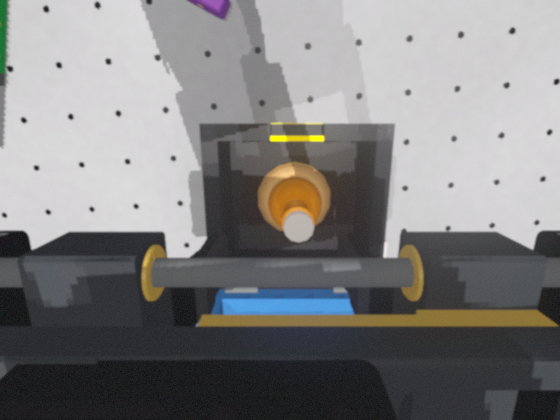

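```bash
python3 - <<'E'
from h import *
print(w('w20',298,225,.12),w('w20',298,225),w('w20',293,201,.03))
E
```

```text
[0.62075191 0.25068453 0.12      ] [0.62083782 0.25069248 0.11973734] [0.62433217 0.24976634 0.03      ]
```

Request:
arm_command(
  commands=[
    {"translation": [-0.18,0.41,0],"dr": [0,0,0],"jaw": 0.4},
    {"translation": [0,0,0.5],"dr": [0,0,0],"jaw": 0.4},
    {"translation": [0,0,0.7],"dr": [0,0,0],"jaw": 0.4},
    {"translation": [0,0,0.7],"dr": [0,0,0],"jaw": 0.4},
    {"translation": [0,0,0.7],"dr": [0,0,0],"jaw": 0.4},
    {"translation": [0,0,0.7],"dr": [0,0,0],"jaw": 0.4},
    {"translation": [0,0,0.5],"dr": [0,0,0],"jaw": 0.4},
    {"translation": [0,0,0],"dr": [0,0,0],"jaw": 0.4},
  ],
)

```text
time_s: 20.27
position: [0.6193, 0.2481, 0.0647]
tcp_rot: [[-0.997, 0.071, -0.007], [0.071, 0.998, -0.002], [0.007, -0.002, -1.0]]
force: [-1.6, -0.3, -0.6]
opening: 0.597
```

```bash
python3 - <<'E'
from h import *
st();shot('side','s21')
im=load('s21')[0];cv2.imwrite('pics/s21c.png',cv2.resize(im[120:200,240:350,::-1],None,fx=7,fy=7,interpolation=2))
E
```

```text
t20.27 p [0.6193 0.2481 0.0647] yawx 175.95 z [-0.007 -0.002 -1.   ] F [-1.6 -0.3 -0.6] M [ 0.07 -0.13 -0.01] op 0.597 q [ 12.  43.  81.  -0.  56. -74.]
```

View pics/s21c.png

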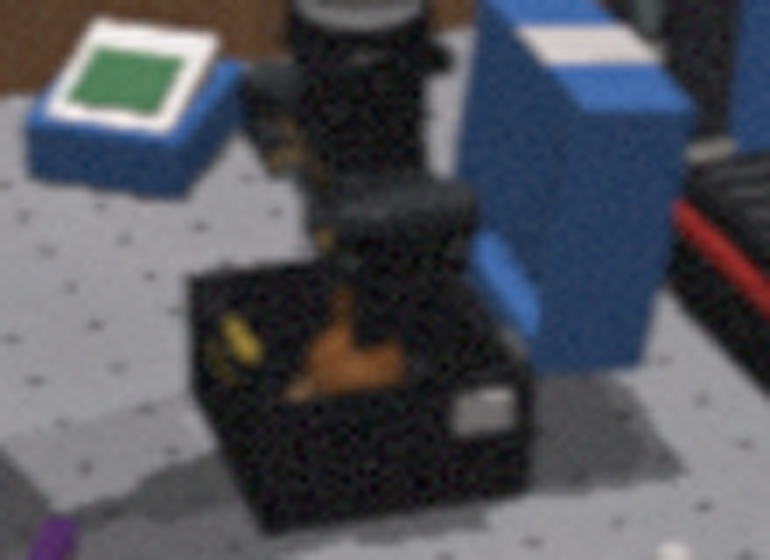

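```bash
python3 - <<'E'
from h import *
X=cloud('s21')
for u in (292,293,294,295):
  for v in range(158,178): 
    print(u,v,np.round(X[v,u],3), end=' | ')
  print()
E
```

```text
292 158 [0.595 0.164 0.157] | 292 159 [0.596 0.167 0.152] | 292 160 [0.593 0.161 0.151] | 292 161 [0.613 0.21  0.119] | 292 162 [0.615 0.214 0.112] | 292 163 [0.614 0.211 0.11 ] | 292 164 [0.615 0.213 0.104] | 292 165 [0.613 0.21  0.102] | 292 166 [0.615 0.213 0.096] | 292 167 [0.616 0.217 0.089] | 292 168 [0.616 0.217 0.085] | 292 169 [0.615 0.214 0.083] | 292 170 [0.621 0.229 0.069] | 292 171 [0.622 0.229 0.065] | 292 172 [0.621 0.228 0.061] | 292 173 [0.62  0.225 0.059] | 292 174 [0.622 0.23  0.051] | 292 175 [0.604 0.186 0.075] | 292 176 [0.602 0.181 0.074] | 292 177 [0.599 0.172 0.075] | 
293 158 [0.597 0.161 0.158] | 293 159 [0.598 0.164 0.153] | 293 160 [0.598 0.163 0.149] | 293 161 [0.618 0.212 0.117] | 293 162 [0.619 0.214 0.112] | 293 163 [0.617 0.21  0.11 ] | 293 164 [0.619 0.214 0.103] | 293 165 [0.619 0.214 0.099] | 293 166 [0.618 0.212 0.096] | 293 167 [0.62  0.216 0.089] | 293 168 [0.619 0.213 0.087] | 293 169 [0.619 0.213 0.082] | 293 170 [0.626 0.23  0.068] | 293 171 [0.626 0.23  0.063] | 293 172 [0.626 0.229 0.06 ] | 293 173 [0.626 0.231 0.054] | 293 174 [0.625 0.22
[... 602 characters left out ...]
 0.054] | 294 175 [0.612 0.185 0.074] | 294 176 [0.607 0.174 0.076] | 294 177 [0.608 0.174 0.072] | 
295 158 [0.604 0.161 0.157] | 295 159 [0.604 0.161 0.153] | 295 160 [0.621 0.201 0.126] | 295 161 [0.625 0.209 0.117] | 295 162 [0.625 0.21  0.112] | 295 163 [0.626 0.213 0.106] | 295 164 [0.626 0.211 0.103] | 295 165 [0.625 0.209 0.1  ] | 295 166 [0.626 0.212 0.094] | 295 167 [0.624 0.207 0.093] | 295 168 [0.627 0.213 0.085] | 295 169 [0.626 0.21  0.083] | 295 170 [0.637 0.237 0.062] | 295 171 [0.635 0.232 0.06 ] | 295 172 [0.635 0.232 0.056] | 295 173 [0.634 0.229 0.054] | 295 174 [0.633 0.228 0.05 ] | 295 175 [0.615 0.183 0.074] | 295 176 [0.612 0.176 0.074] | 295 177 [0.611 0.173 0.072] |
```

Request:
arm_command(
  commands=[
    {"translation": [-0.05,0.05,0.25],"dr": [0,0,0],"jaw": 0.5},
    {"translation": [0,0,0],"dr": [0,0,0],"jaw": 0.6},
    {"translation": [0,0,0],"dr": [0,0,0],"jaw": 0.65},
    {"translation": [0,0,0],"dr": [0,0,0],"jaw": 0.65},
  ],
)

```text
time_s: 20.65
position: [0.6242, 0.2504, 0.063]
tcp_rot: [[-0.998, 0.07, 0.002], [0.07, 0.998, 0.0], [-0.002, 0.0, -1.0]]
force: [-0.2, 0.1, -0.5]
opening: 0.398
```

```bash
python3 - <<'E'
from h import *
st();shot('side','s22');shot('wrist','w22')
im=load('s22')[0];cv2.imwrite('pics/s22c.png',cv2.resize(im[120:200,240:350,::-1],None,fx=7,fy=7,interpolation=2))
E
```

```text
t20.65 p [0.6242 0.2504 0.063 ] yawx 175.98 z [ 0.002  0.    -1.   ] F [-0.2  0.1 -0.5] M [ 0.08 -0.16  0.03] op 0.398 q [ 12.  44.  81.   0.  55. -74.]
```

View pics/s22c.png

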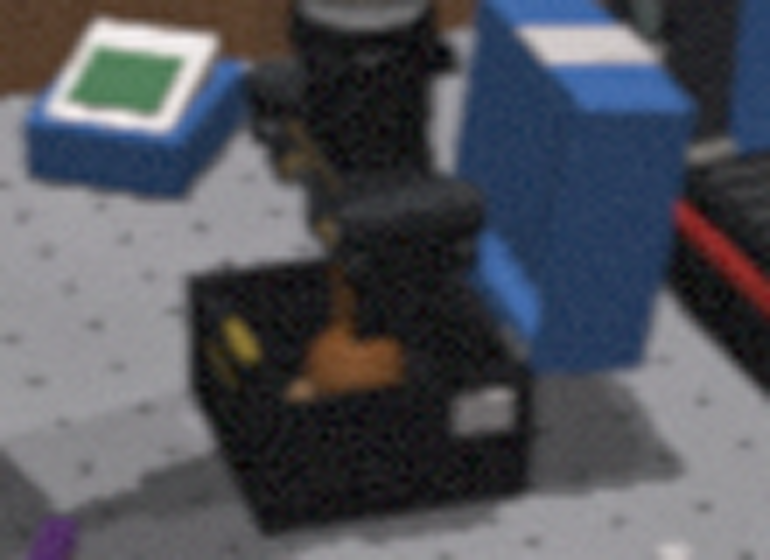

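View pics/w22.png

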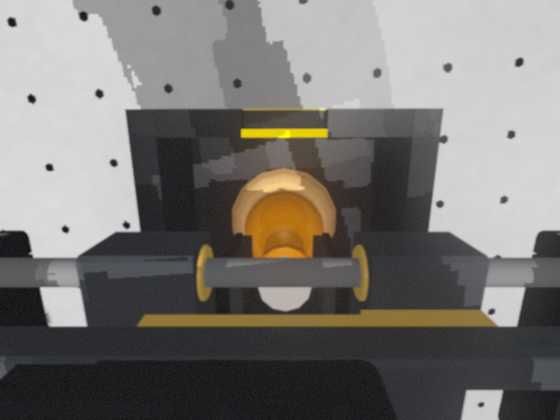

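Request:
arm_command(
  commands=[
    {"translation": [0.07,0,0.2],"dr": [0,0,0],"jaw": 0.65},
    {"translation": [0,0,0],"dr": [0,0,0],"jaw": 0.65},
    {"translation": [0,0,0],"dr": [0,0,0],"jaw": 1},
    {"translation": [0,0,0],"dr": [0,0,0],"jaw": 1},
    {"translation": [0,0,0],"dr": [0,0,0],"jaw": 1},
    {"translation": [0,0,0],"dr": [0,0,0],"jaw": 1},
    {"translation": [0,0,0],"dr": [0,0,0],"jaw": 1},
    {"translation": [0,0,0],"dr": [0,0,0],"jaw": 1},
    {"translation": [0,0,0],"dr": [0,0,0],"jaw": 1},
  ],
)

```text
time_s: 21.5
position: [0.6218, 0.2506, 0.0572]
tcp_rot: [[-0.998, 0.07, -0.0], [0.07, 0.998, 0.0], [0.0, 0.0, -1.0]]
force: [-0.0, 1.7, -0.1]
opening: 0.269
```

```bash
python3 - <<'E'
from h import *
st();shot('wrist','w23')
E
```

```text
t21.50 p [0.6218 0.2506 0.0572] yawx 175.97 z [-0.  0. -1.] F [-0.   1.7 -0.1] M [ 0.47 -0.09  0.02] op 0.269 q [ 12.  44.  82.   0.  54. -74.]
```

View pics/w23.png

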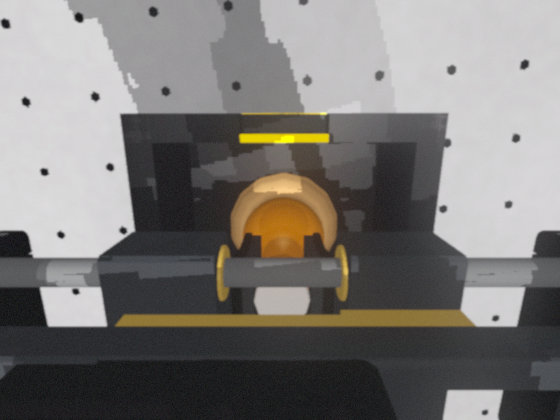

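Request:
arm_command(
  commands=[
    {"translation": [0,0,0],"dr": [0,0,0],"jaw": 1},
    {"translation": [0,0,0],"dr": [0,0,0],"jaw": 1},
    {"translation": [0,0,0],"dr": [0,0,0],"jaw": 1},
  ],
)

```text
time_s: 21.8
position: [0.6218, 0.2505, 0.0572]
tcp_rot: [[-0.998, 0.07, 0.0], [0.07, 0.998, 0.0], [-0.0, 0.0, -1.0]]
force: [0.4, 2.3, 0.2]
opening: 0.266
```

Request:
arm_command(
  commands=[
    {"translation": [0,0,-0.2],"dr": [0,0,0],"jaw": 1},
    {"translation": [0,0,-0.4],"dr": [0,0,0],"jaw": 1},
    {"translation": [0,0,-0.6],"dr": [0,0,0],"jaw": 1},
    {"translation": [0,0,-0.6],"dr": [0,0,0],"jaw": 1},
    {"translation": [0,0,-0.6],"dr": [0,0,0],"jaw": 1},
    {"translation": [0,0,-0.6],"dr": [0,0,0],"jaw": 1},
    {"translation": [0,0,-0.3],"dr": [0,0,0],"jaw": 1},
    {"translation": [0,0,0],"dr": [0,0,0],"jaw": 1},
  ],
)

```text
time_s: 22.47
position: [0.6236, 0.2504, 0.1427]
tcp_rot: [[-0.998, 0.07, 0.005], [0.07, 0.998, 0.001], [-0.005, 0.001, -1.0]]
force: [0.8, 0.2, -0.6]
opening: 0.264
```

```bash
python3 - <<'E'
from h import *
st();shot('side','s24')
im=load('s24')[0];cv2.imwrite('pics/s24c.png',cv2.resize(im[100:210,220:350,::-1],None,fx=5.4,fy=5.4,interpolation=2))
E
```

```text
t22.47 p [0.6236 0.2504 0.1427] yawx 175.98 z [ 0.005  0.001 -1.   ] F [ 0.8  0.2 -0.6] M [ 0.11 -0.15  0.01] op 0.264 q [ 12.  38.  79.  -0.  63. -74.]
```

View pics/s24c.png

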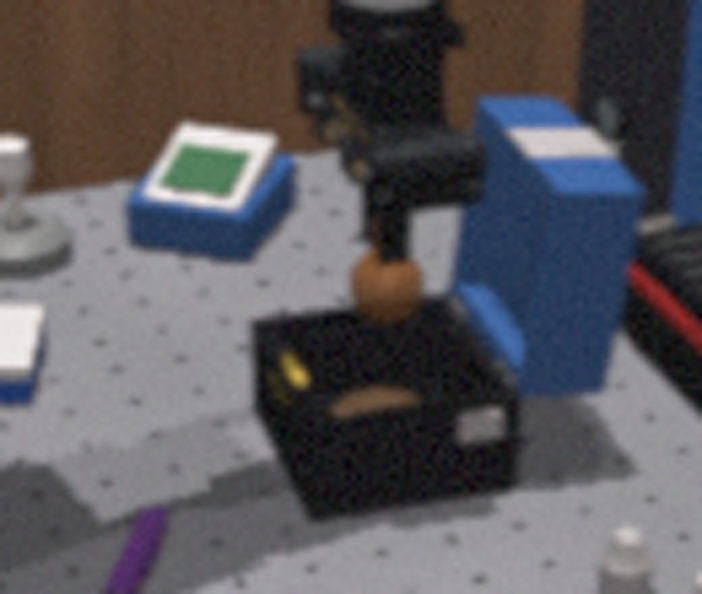

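Request:
arm_command(
  commands=[
    {"translation": [0,0,-0.6],"dr": [0,0,0],"jaw": 1},
    {"translation": [0,0,-0.8],"dr": [0,0,0],"jaw": 1},
    {"translation": [0,0,-0.9],"dr": [0,0,0],"jaw": 1},
    {"translation": [0,0,-0.9],"dr": [0,0,0],"jaw": 1},
    {"translation": [0,-0.3,-0.7],"dr": [0,0,0],"jaw": 1},
    {"translation": [0,-0.6,-0.2],"dr": [0,0,0],"jaw": 1},
    {"translation": [0,-0.8,0],"dr": [0,0,0],"jaw": 1},
    {"translation": [0,-0.9,0],"dr": [0,0,0],"jaw": 1},
    {"translation": [0,-0.9,0],"dr": [0,0,0],"jaw": 1},
    {"translation": [0,-0.9,0],"dr": [0,0,0],"jaw": 1},
    {"translation": [0,-0.9,0],"dr": [0,0,0],"jaw": 1},
    {"translation": [0,-0.9,0],"dr": [0,0,0],"jaw": 1},
  ],
)

```text
time_s: 23.52
position: [0.6093, 0.0936, 0.2402]
tcp_rot: [[-0.997, 0.071, -0.004], [0.071, 0.998, -0.001], [0.004, -0.001, -1.0]]
force: [0.5, -0.6, -0.2]
opening: 0.268
```

```bash
python3 - <<'E'
from h import *
st();plan([.6055,-.2793,.245],down(176))
E
```

```text
t23.52 p [0.6093 0.0936 0.2402] yawx 175.95 z [-0.004 -0.001 -1.   ] F [ 0.5 -0.6 -0.2] M [ 0.17 -0.16 -0.  ] op 0.268 q [ -2.  28.  81.  -0.  71. -88.]
units [ -0.9  -14.89  -0.18]
turn units [-0.01 -0.04 -0.01]
```

Request:
arm_command(
  commands=[
    {"translation": [-0.05,-0.9,0],"dr": [0,0,0],"jaw": 1},
    {"translation": [-0.05,-0.9,0],"dr": [0,0,0],"jaw": 1},
    {"translation": [-0.05,-0.9,0],"dr": [0,0,0],"jaw": 1},
    {"translation": [-0.05,-0.9,0],"dr": [0,0,0],"jaw": 1},
    {"translation": [-0.05,-0.9,0],"dr": [0,0,0],"jaw": 1},
    {"translation": [-0.05,-0.9,0],"dr": [0,0,0],"jaw": 1},
    {"translation": [-0.05,-0.9,0],"dr": [0,0,0],"jaw": 1},
    {"translation": [-0.05,-0.9,0],"dr": [0,0,0],"jaw": 1},
    {"translation": [-0.05,-0.9,0],"dr": [0,0,0],"jaw": 1},
    {"translation": [-0.05,-0.9,0],"dr": [0,0,0],"jaw": 1},
    {"translation": [-0.05,-0.9,0],"dr": [0,0,0],"jaw": 1},
    {"translation": [-0.05,-0.9,0],"dr": [0,0,0],"jaw": 1},
  ],
)

```text
time_s: 24.52
position: [0.6051, -0.1762, 0.2401]
tcp_rot: [[-0.997, 0.071, -0.004], [0.071, 0.997, 0.001], [0.004, 0.001, -1.0]]
force: [0.1, 0.5, -1.1]
opening: 0.268
```

```bash
python3 - <<'E'
from h import *
st();plan([.6055,-.2793,.245],down(176))
E
```

```text
t24.52 p [ 0.6051 -0.1762  0.2401] yawx 175.94 z [-0.004  0.001 -1.   ] F [ 0.1  0.5 -1.1] M [ 0.06 -0.09 -0.02] op 0.268 q [ -26.   29.   79.   -0.   72. -112.]
units [-0.31 -4.11 -0.2 ]
turn units [ 0.01 -0.04 -0.01]
```

Request:
arm_command(
  commands=[
    {"translation": [-0.06,-0.8,0],"dr": [0,0,0],"jaw": 1},
    {"translation": [-0.06,-0.8,0],"dr": [0,0,0],"jaw": 1},
    {"translation": [-0.06,-0.8,0],"dr": [0,0,0],"jaw": 1},
    {"translation": [-0.06,-0.8,0],"dr": [0,0,0],"jaw": 1},
    {"translation": [0,-0.4,0],"dr": [0,0,0],"jaw": 1},
    {"translation": [0,0,0],"dr": [0,0,0],"jaw": 1},
    {"translation": [0,0,0],"dr": [0,0,0],"jaw": 1},
  ],
)

```text
time_s: 25.1
position: [0.6055, -0.2647, 0.2409]
tcp_rot: [[-0.997, 0.072, -0.002], [0.072, 0.997, 0.002], [0.002, 0.002, -1.0]]
force: [1.1, -0.2, -0.5]
opening: 0.264
```

```bash
python3 - <<'E'
from h import *
st();plan([.6055,-.2793,.245],down(176));shot('wrist','w25');shot('side','s25')
im=load('s25')[0];cv2.imwrite('pics/s25c.png',cv2.resize(im[150:300,290:420,::-1],None,fx=4,fy=4,interpolation=2))
E
```

```text
t25.10 p [ 0.6055 -0.2647  0.2409] yawx 175.89 z [-0.002  0.002 -1.   ] F [ 1.1 -0.2 -0.5] M [ 0.09 -0.08 -0.02] op 0.264 q [ -33.   31.   74.    0.   74. -119.]
units [-0.04 -0.58 -0.17]
turn units [ 0.02 -0.02 -0.02]
```

View pics/s25c.png

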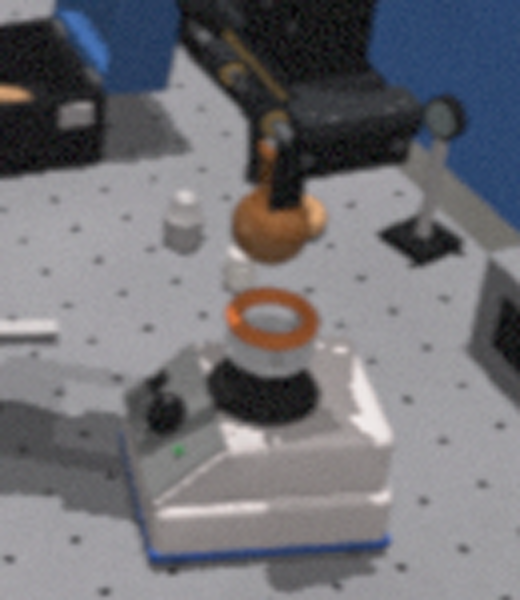

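View pics/w25.png

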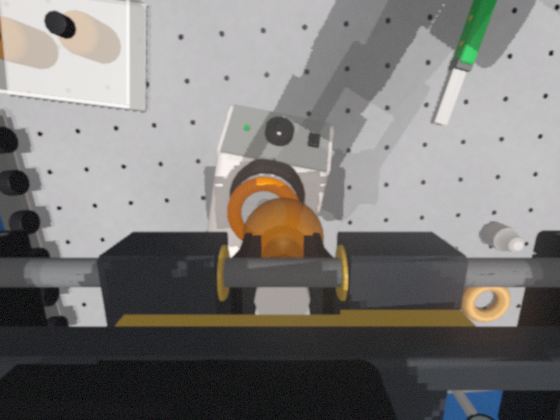

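```bash
python3 - <<'E'
from h import *
from scipy.optimize import least_squares
v,u=np.mgrid[:420,:560]
def ringpts(f,box):
    im,d,K,P=load(f);X=cloud(f);hsv=cv2.cvtColor(im,cv2.COLOR_RGB2HSV)
    m=(hsv[...,0]<18)&(hsv[...,1]>130)&(u>box[0])&(u<box[1])&(v>box[2])&(v<box[3])&(X[...,2]>.15)&(X[...,2]<.18)
    return X[m]
for f,b in [('top0',(330,370,155,195)),('s25',(340,375,220,242)),('side0',(335,380,215,245))]:
    A=ringpts(f,b); 
    # torus fit fixed radii
    g=lambda p:np.hypot(np.hypot(A[:,0]-p[0],A[:,1]-p[1])-.025,A[:,2]-p[2])-.006
    r=least_squares(g,[.605,-.28,.166],loss='soft_l1',f_scale=.002); print(f,len(A),r.x,np.abs(r.fun).mean(),A.mean(0))
# flask bulb sphere from s25
im,d,K,P=load('s25');X=cloud('s25');hsv=cv2.cvtColor(im,cv2.COLOR_RGB2HSV)
m=(hsv[...,0]<20)&(hsv[...,1]>90)&(u>346)&(u<372)&(v>198)&(v<216)&(np.abs(X[...,1]+.27)<.05)
A=X[m];g=lambda p:np.linalg.norm(A-p,axis=1)-.026
r=least_squares(g,[.605,-.265,.23],loss='soft_l1',f_scale=.002);print('bulb',m.sum(),r.x,np.abs(r.fun).mean(),'TCP',.6055,-.2647,.2409)
X=cloud('w25');im=load('w25')[0];hsv=cv2.cvtColor(im,cv2.COLOR_RGB2HSV)
m=(hsv[...,0]<22)&(hsv[...,1]>120)&(u>245)&(u<320)&(v>195)&(v<240)&(X[...,2]>.19)
A=X[m];r=least_squares(g,[.605,-.265,.23],loss='soft_l1',f_scale=.002);print('bulb w',m.sum(),r.x,np.abs(r.fun).mean())
m=(hsv[...,0]<22)&(hsv[...,1]>120)&(u>220)&(u<310)&(v>170)&(v<240)&(X[...,2]<.185)&(X[...,2]>.15)
A=X[m];g=lambda p:np.hypot(np.hypot(A[:,0]-p[0],A[:,1]-p[1])-.025,A[:,2]-p[2])-.006
r=least_squares(g,[.605,-.28,.166],loss='soft_l1',f_scale=.002); print('ring w',len(A),r.x,np.abs(r.fun).mean())
E
```

```text
top0 155 [ 0.6082217  -0.28408578  0.17027026] 0.0020499723672681882 [ 0.60582606 -0.2794751   0.17021877]
s25 146 [ 0.60720647 -0.28061655  0.16637776] 0.0012311547844481893 [ 0.60203965 -0.28682697  0.17007086]
side0 167 [ 0.60776361 -0.28117688  0.16603908] 0.001141876112377934 [ 0.60427792 -0.28313158  0.17006656]
bulb 242 [ 0.6081098  -0.26395544  0.23119357] 0.0018740648852341563 TCP 0.6055 -0.2647 0.2409
bulb w 2401 [ 0.60836547 -0.26471249  0.23013715] 0.0007244147265731864
ring w 1336 [ 0.60776921 -0.28043324  0.16547159] 0.00043539465847644804
```

Request:
arm_command(
  commands=[
    {"translation": [0,-0.3,0],"dr": [0,0,0],"jaw": 1},
    {"translation": [0.02,-0.33,0],"dr": [0,0,0],"jaw": 1},
    {"translation": [0,0,0],"dr": [0,0,0],"jaw": 1},
    {"translation": [0,0,0.3],"dr": [0,0,0],"jaw": 1},
    {"translation": [0,0,0.4],"dr": [0,0,0],"jaw": 1},
    {"translation": [0,0,0.4],"dr": [0,0,0],"jaw": 1},
    {"translation": [0,0,0.3],"dr": [0,0,0],"jaw": 1},
    {"translation": [0,0,0],"dr": [0,0,0],"jaw": 1},
    {"translation": [0,0,0],"dr": [0,0,0],"jaw": 1},
  ],
)

```text
time_s: 25.95
position: [0.6045, -0.28, 0.2058]
tcp_rot: [[-0.998, 0.07, -0.002], [0.07, 0.998, 0.001], [0.002, 0.001, -1.0]]
force: [0.9, 0.0, -0.1]
opening: 0.268
```

```bash
cat >> h.py <<'E'
def fit(f):
    from scipy.optimize import least_squares
    v,u=np.mgrid[:420,:560]
    X=cloud(f);im=load(f)[0];hsv=cv2.cvtColor(im,cv2.COLOR_RGB2HSV); c=(hsv[...,0]<22)&(hsv[...,1]>120)
    return X,c,u,v,least_squares
E
python3 - <<'E'
from h import *
st();shot('wrist','w26');shot('side','s26')
im=load('s26')[0];cv2.imwrite('pics/s26c.png',cv2.resize(im[150:300,290:420,::-1],None,fx=4,fy=4,interpolation=2))
E
```

```text
t25.95 p [ 0.6045 -0.28    0.2058] yawx 175.99 z [-0.002  0.001 -1.   ] F [ 0.9  0.  -0.1] M [ 0.06 -0.09  0.03] op 0.268 q [ -34.   34.   76.    0.   71. -120.]
```

View pics/s26c.png

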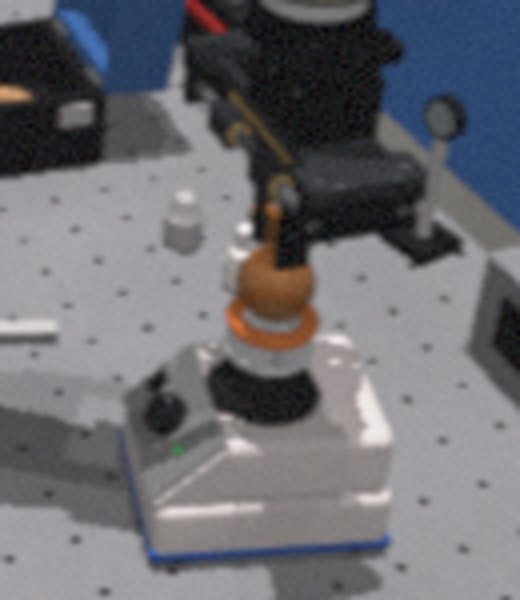

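View pics/w26.png

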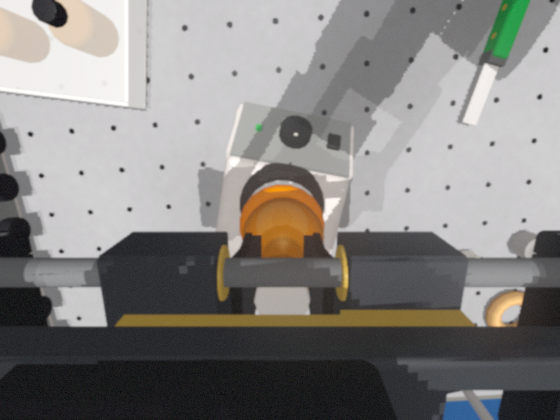

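```bash
python3 - <<'E'
from h import *
for f in ('w26','s26'):
    X,c,u,v,ls=fit(f)
    near=np.hypot(X[...,0]-.608,X[...,1]+.28)<.045
    A=X[c&near&(X[...,2]>.18)&(X[...,2]<.222)]
    B=X[c&near&(X[...,2]<.1735)&(X[...,2]>.15)&(np.hypot(X[...,0]-.608,X[...,1]+.28)>.02)]
    r=ls(lambda p:np.linalg.norm(A-p,axis=1)-.026,[.608,-.28,.195],loss='soft_l1',f_scale=.001);print(f,'bulb',len(A),r.x,np.abs(r.fun).mean())
    r=ls(lambda p:np.hypot(np.hypot(B[:,0]-p[0],B[:,1]-p[1])-.025,B[:,2]-p[2])-.006,[.608,-.28,.166],loss='soft_l1',f_scale=.001);print('ring',len(B),r.x,np.abs(r.fun).mean())
E
```

```text
w26 bulb 2630 [ 0.60720051 -0.27997832  0.19486332] 0.0006392835178055749
ring 1128 [ 0.60779919 -0.2806491   0.16541889] 0.0004410291282702197
s26 bulb 212 [ 0.60706072 -0.28043116  0.19536845] 0.0013026717532484274
ring 105 [ 0.60788373 -0.28158276  0.16607847] 0.0011802670745979227
```

Request:
arm_command(
  commands=[
    {"translation": [-0.03,-0.03,0.15],"dr": [0,0,0],"jaw": 1},
    {"translation": [0,0,0.15],"dr": [0,0,0],"jaw": 1},
    {"translation": [0,0,0.15],"dr": [0,0,0],"jaw": 1},
    {"translation": [0,0,0.1],"dr": [0,0,0],"jaw": 1},
    {"translation": [0,0,0],"dr": [0,0,0],"jaw": 1},
    {"translation": [0,0,0],"dr": [0,0,0],"jaw": 1},
  ],
)

```text
time_s: 26.55
position: [0.6058, -0.281, 0.1939]
tcp_rot: [[-0.998, 0.07, 0.0], [0.07, 0.998, 0.0], [-0.0, 0.0, -1.0]]
force: [-0.3, 0.2, 2.2]
opening: 0.271
```

Request:
arm_command(
  commands=[
    {"translation": [0,0,0.1],"dr": [0,0,0],"jaw": 1},
    {"translation": [0,0,0.08],"dr": [0,0,0],"jaw": 1},
    {"translation": [0,0,0],"dr": [0,0,0],"jaw": 1},
    {"translation": [0,0,0],"dr": [0,0,0],"jaw": 1},
  ],
)

```text
time_s: 26.88
position: [0.6059, -0.2811, 0.1893]
tcp_rot: [[-0.998, 0.07, 0.0], [0.07, 0.998, 0.0], [-0.0, 0.0, -1.0]]
force: [-1.5, 1.7, 5.2]
opening: 0.267
```

```bash
cat >> h.py <<'E'
def rep(f):
  X,c,u,v,ls=fit(f)
  near=np.hypot(X[...,0]-.608,X[...,1]+.28)<.045
  rr=np.hypot(X[...,0]-.608,X[...,1]+.28)
  for it in range(1):
    m=c&near&(X[...,2]>.14)&(X[...,2]<.215)
    A=X[m&((X[...,2]>.176)&(rr<.0265))]
    r=ls(lambda p:np.linalg.norm(A-p,axis=1)-.026,[.608,-.28,.18],loss='soft_l1',f_scale=.001);print(f,'bulb',len(A),r.x,np.abs(r.fun).mean()); b=r.x
    B=X[m&(np.linalg.norm(X-b,axis=-1)>.0275)&(X[...,2]<b[2]-.005)]
    r=ls(lambda p:np.hypot(np.hypot(B[:,0]-p[0],B[:,1]-p[1])-.025,B[:,2]-p[2])-.006,[.608,-.28,.158],loss='soft_l1',f_scale=.001);print('ring',len(B),r.x,np.abs(r.fun).mean())
E
python3 - <<'E'
from h import *
st();shot('wrist','w27');shot('side','s27')
rep('w27');rep('s27')
im=load('s27')[0];cv2.imwrite('pics/s27c.png',cv2.resize(im[150:300,290:420,::-1],None,fx=4,fy=4,interpolation=2))
E
```

```text
t26.88 p [ 0.6059 -0.2811  0.1893] yawx 175.98 z [ 0.  0. -1.] F [-1.5  1.7  5.2] M [0.58 0.08 0.06] op 0.267 q [ -34.   35.   77.    0.   69. -120.]
w27 bulb 2925 [ 0.60914615 -0.28093414  0.17964796] 0.001414581928586878
ring 1270 [ 0.60796643 -0.28063396  0.15720131] 0.0006028151954344151
s27 bulb 160 [ 0.60882422 -0.2798069   0.18065677] 0.001740679622402245
ring 136 [ 0.6069609  -0.28029805  0.15878641] 0.00226718266463312
```

View pics/s27c.png

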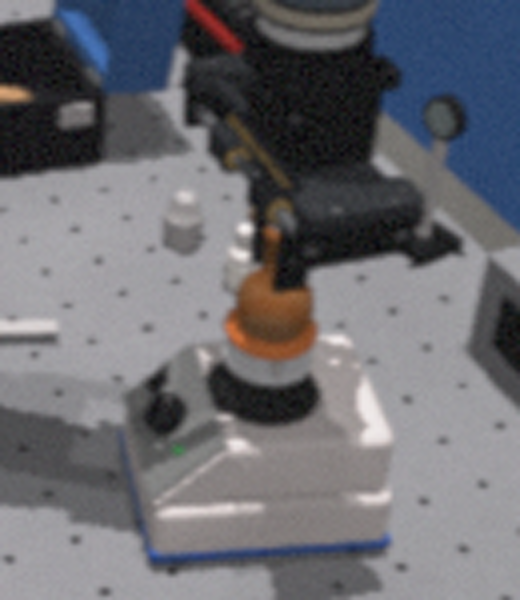

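Request:
arm_command(
  commands=[
    {"translation": [0,0,0.07],"dr": [0,0,0],"jaw": 1},
    {"translation": [0,0,0.06],"dr": [0,0,0],"jaw": 1},
    {"translation": [0,0,0],"dr": [0,0,0],"jaw": 1},
    {"translation": [0,0,0],"dr": [0,0,0],"jaw": 1},
    {"translation": [0,0,0],"dr": [0,0,0],"jaw": 1},
    {"translation": [0,0,0],"dr": [0,0,0],"jaw": 1},
  ],
)

```text
time_s: 27.48
position: [0.606, -0.2811, 0.1866]
tcp_rot: [[-0.998, 0.07, 0.001], [0.07, 0.998, -0.0], [-0.001, 0.0, -1.0]]
force: [-1.1, 3.8, 6.6]
opening: 0.269
```

```bash
python3 - <<'E'
from h import *
st();shot('wrist','w28');shot('side','s28')
rep('w28');rep('s28');st()
im=load('s28')[0];cv2.imwrite('pics/s28c.png',cv2.resize(im[150:300,290:420,::-1],None,fx=4,fy=4,interpolation=2))
E
```

```text
t27.48 p [ 0.606  -0.2811  0.1866] yawx 175.98 z [ 0.001 -0.    -1.   ] F [-1.1  3.8  6.6] M [0.62 0.14 0.03] op 0.269 q [ -34.   35.   77.    0.   68. -120.]
w28 bulb 2955 [ 0.60960248 -0.28099678  0.17757672] 0.001744465811967553
ring 1281 [ 0.60793645 -0.28064814  0.15446315] 0.0006615492491898763
s28 bulb 167 [ 0.60871458 -0.27955     0.17895839] 0.002098491874526511
ring 138 [ 0.60827056 -0.28098417  0.15722201] 0.002341816131859523
t27.58 p [ 0.6059 -0.2811  0.1866] yawx 175.98 z [ 0.001 -0.    -1.   ] F [-1.   2.2  7.1] M [ 0.58  0.1  -0.03] op 0.267 q [ -34.   35.   77.    0.   68. -120.]
```

View pics/w28.png

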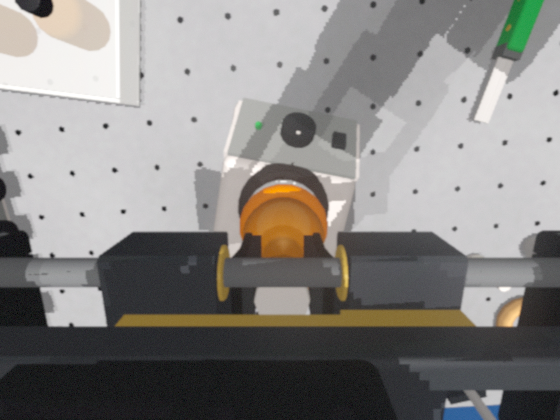

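View pics/s28.png

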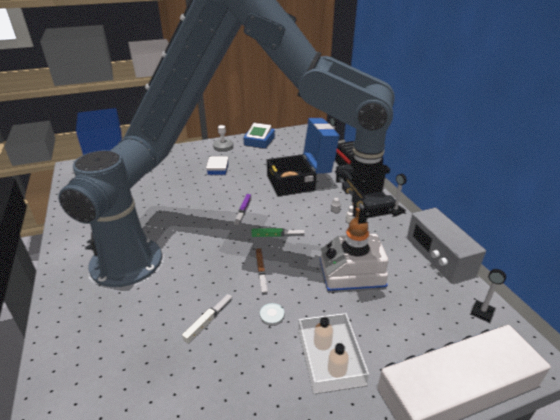

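```bash
python3 - <<'E'
from h import *
print(hand_in()); st()
E
```

```text
the job is handed in; nothing more can be done
None
the job is handed in; nothing more can be done
```

The job is handed in at about 27.6 s of the 72 s allowed. `hand_in()` reports no verdict, so I don't know the score.

**What I did:**
- **Opener and lid:** I levered the lid up with the green opener's blade in the recess, then swung it back. I laid the opener flat at its original spot and let it go.
- **Flask:** I gripped it by the neck, lifted it out of the box, seated it in the orange ring and pressed it straight down. It is still gripped.

**Last checks:**
- **Ring travel:** the wrist camera shows the ring about 11 mm down. The wrist force is about 7 N upward, well below the 40 N limit.
- **Seating:** the flask is within about 2 mm of the ring's centre, and its bottom is about 3–5 mm below the ring's middle plane. It looks upright, with the gripper clear of the ring.
- **Grip:** the opening reads 0.267, about 23 mm. The neck is 22 mm and the rim 27 mm, so it is holding the neck.
- **Lid:** after the opener was withdrawn it measured about 1.66 rad open. I saw no change in later pictures.
- **Opener and bystanders:** the opener is lying on the table, and none of the other things appear to have moved in the last side picture.

**What failed or disagreed:**
- **First two tries at the opener:** the first closed on nothing, and the second held only the top of the handle. The fingertips measured about 15 mm behind the TCP, not 8 mm ahead as stated. I corrected for this, and the third try held.
- **Side camera:** it put the ring only about 9 mm down, but that fit was noisy.
- **Side load:** a sideways force of 2–4 N showed at the wrist while pressing.
- **Levering force:** I could not read the force between opener and box while levering. The lid rose with the blade under its edge and the fingers clear of the box.

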